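Weigh a part-used solder spool on a sprung hook and mark the reading

TASK

Weigh the part-used solder spool: pick up its carrier by the black grip, hang it by its eye on the balance's sprung hook, and ease it down slowly until the hook carries the full weight, so that the hook neither drops nor springs up when you let go. Once it hangs free and the hook has settled, slide the marker down its post until its index is level with the hook's pointer, and leave the carrier hanging there. Be gentle with the hook, and do not disturb the heat sink, the hex key set and the connector block.

Things in the scene. Friction and masses are not known exactly. Their poses are not given: they have to be found in the camera images.
- balance: Spring balance, fixed to the bench: grey foot plate 130x220x12 mm, two upright steel posts 145 mm apart with a scale panel behind them. Origin on the bench at the foot of the hook post; own -x is the front (the way the hook points), -y leads to the marker post, z up. Posts end 262 mm (hook post) and 285 mm (marker post) above the bench, nothing is above them.
- balance_hook (a joint): Dip of the sprung hook carriage in m: 0 unloaded (top, against a stop), grows as it moves straight down, up to 0.075. Spring about 135 N/m, the carriage's own weight is balanced, light damping: a load let go bounces for about 3 s. The balance is delicate: its hook should never move faster than about 5 cm/s. How far a carrier dips it depends on its unknown weight.
- hook_saddle (a point): Seat of the hook: top of the wire in the middle of its saddle, 70 mm in front of the hook post (balance's -x), 210 mm above the bench when unloaded. Axes as the balance. Wire 6 mm thick, running along the balance's x; its free end points to the front, 18 mm in front of the saddle, and is turned up: its top is 11 mm above the saddle point.
- pointer_tip (a point): Tip of the dark pointer blade (4 mm high) that moves with the hook, at the hook's height in front of the scale panel; 74 mm beside the hook post towards the marker post.
- marker (a joint): Slide of the marker in m: grows as it goes down, range 0 to 0.10; at 0 its index is 18 mm above the unloaded pointer. It sticks by friction (2.5 N) where it is left; can be moved up as well.
- marker_tip (a point): Tip of the marker's dark index blade (4 mm high), pointing at the pointer from the other side, in front of the scale panel. Level with pointer_tip is the goal.
- marker_knob (a point): Centre of the marker's gripping part: upright aluminium knob 18 mm (balance's x) by 14 mm (y), 40 mm high, standing on an arm 60 mm in front of the marker post; this point is 26 mm above the index and 14 mm below the knob's top.
- carrier: Loose spool carrier standing on the bench, 160 mm high, 66 mm across: a steel foot disc with a blue and white solder spool fixed on it, a stem, a steel ring eye and on top a black grip. Under 0.9 kg; its weight differs much from spool to spool and is not known beforehand (centre of weight within about 45 mm of the underside). Origin at the centre of its underside, z up; the eye's opening looks along its x.
- carrier_grip (a point): Centre of the carrier's black grip, 140 mm above its underside. Grip 24 mm (carrier's x) by 16 mm (y) by 44 mm high, from 116 to 160 mm above the underside.
- carrier_eye (a point): Highest point inside the carrier's ring eye, 110.5 mm above its underside and 29.5 mm below carrier_grip: it rests on hook_saddle when hung. The ring is 32 mm wide inside, of 7 mm wire, its opening looking along the carrier's x (either way round is the same).
- heat_sink: Black finned heat sink, 45x45x23 mm, bystander, origin at the centre of its underside.
- hex_key_set: Red holder of hex keys, 24x98x16 mm, bystander, origin at the centre of its underside.
- connector_block: Green connector block, 18x52x19 mm, bystander, origin at the centre of its underside.
Mind the look-alikes: they are no part of the job. There is more than one size of the carrier; the one meant has the size given above.

How it is judged:
On the way, in this order (a step that is already met when the one before it is completed fails the run):
1. the carrier hangs by its eye on the hook, let go and settled, with the marker not yet slid down (distance between carrier_eye and hook_saddle below 0.012 m and value of joint balance_hook above 0.006 m and contact force between the fingers and carrier below 0.1 N and velocity of joint balance_hook between -0.01 and 0.01 m/s and value of joint marker below 0.02 m), for 0.3 s.
2. the marker's index is level with the pointer (z of marker_tip in the frame of pointer_tip between -0.005 and 0.005 m), for 0.2 s.
At the end, for the whole second after the job is handed in: The carrier hangs by its eye on the hook (top of the eye within 12 mm of the saddle), the hook dips by more than 6 mm under it and is at rest (under 10 mm/s), and the marker's index is within 5 mm of the pointer's height (all of step 2 and distance between carrier_eye and hook_saddle below 0.012 m and value of joint balance_hook above 0.006 m and velocity of joint balance_hook between -0.01 and 0.01 m/s); the robot touches nothing.
It fails at once if the hook drops faster than 0.1 m/s (load let go before the hook carried it) (velocity of joint balance_hook above 0.1 m/s).
It fails at once if the hook springs up faster than 0.1 m/s (load pressed down too far, or slipped off) (velocity of joint balance_hook below -0.1 m/s).
It fails at once if the carrier is pressed on the balance with more than 14 N (contact force between carrier and balance above 14 N).
It fails at once if the heat sink, the hex key set or the connector block is moved by more than 20 mm (distance of any of heat_sink, hex_key_set, connector_block from where it was at the start of the episode above 0.02 m).
It also fails if it takes over 67 s, if anything falls off the work surface, if the arm or the gripper's body presses on something with over 40 N, if the wrist force passes 120 N, or if a joint passes its speed limit or range.

ROBOT

A 6-joint arm with a two-finger parallel gripper is mounted at the origin on a cart in front of the work surface, level with it; the furniture and walls round the work are solid. World frame = base frame: x ahead of the robot, y to its left, z up, the work surface at z = 0. Lengths are in m, angles in rad, forces in N, time in s.
With the tool pointing down it reaches from about 0.275 to 1 m from the base axis. Payload 8.4 kg.
Tool frame: the origin (TCP) lies at the very end of the fingers, on their centre line; the grasp point (between the pads) lies 19 mm behind it; z points along the fingers, x is the direction in which the jaws open and shut, and the axes are right-handed (so a half turn about z gives the same grasp; the last joint's range is limited). The gripper opens to 85 mm and grips with 20 to 120 N. Pads are 22 mm wide; open, the fingers measure 114 mm over their backs; the gripper's body (76 mm by 85 mm) begins 54 mm behind the grasp point. The pads swing forward as they close: fully open they stand 13 mm farther back than shut.
Start: joints at [1.116, 0.353, 1.633, -0, 1.155, -0.002], TCP at [0.273, 0.562, 0.231] pointing down, gripper open.
Joint ranges: [-2.63, 2.63], [-0.92, 2.1], [0.06, 2.66], [-1.3, 4.44], [0, 2.69], [-3.02, 3.02]. Speed limits (rad/s): [2.22, 2.22, 2.79, 3.14, 3.14, 3.14].

INTERFACE

Orientations are given as [roll, pitch, yaw] about the fixed x, y, z axes, in that order (R = Rz(yaw) Ry(pitch) Rx(roll)).
In Python, from workcell import env, optics, hand_in, nets gives the robot as it stands.
- The arm moves only by the shell command python3 -m pendant 'ROWS'. ROWS is JSON, a list of rows, each a list of 5 numbers: the closure, from -1 (fully open) to 1 (shut), so that 0 is half open, then the shift along the tool's x, y, z in mm, then the turn about the tool's z in degrees. A call has 1 to 10 rows; each row shifts and turns the pose as measured when the row begins, along the tool's axes as they then stand; what a row does not reach is not made up. A row lasts 1/12 s, in which the tool goes at most 41.7 mm and 7.16 degrees, less where a joint would pass 70% of its speed; a pose out of reach is approached as far as the arm can. A call with a gripper value outside its range is refused whole. The fingers move at their own pace and stop on an object; the grip force is fixed at half the most. Time passes only in rows, so rows that do not move let the fingers close. It gives the time, the measured TCP pose, the force and the opening at its end, in the units of the state.
- env.observe(): the state, without advancing time (a new reading comes with each control period).
- optics.read_camera(name): name is "side" or "top"; returns a dict with "frame" (480x640x3 uint8, red, green, blue), "fx", "fy", "cx", "cy" (pixels), "rvec" (rotation vector, rad) and "tvec" (3), from world to camera coordinates, as OpenCV has them. Camera axes: x right, y down, z forward; pixel columns grow to the right and rows downward; lengths in m; the calibration is good to about 2 mm. A picture is of the moment at which its call begins. There is no depth.
- hand_in(): hands the job in, once; it reports no verdict.
Trained networks look in the newest picture that a camera, given by its name, has taken for a name from the list of things; names that differ only in an ending like _2 or _b are one class to them, and where a whole thing is asked for, a point or a joint stands for the part that bears it (a point fixed in the world has none). Each returns a list of dicts, best first, with "score" (0 to 1); they miss things now and then, are a little off and sometimes report something else, mostly with a low value. They report only what shows in the picture. A call takes as long as a camera call. They do not tell look-alikes from the thing itself.
- nets.search_frame(camera, label): "xy" ([column, row] in pixels, amid what is visible of it).
The state is a dict: "time": time; "joints": joint angles; "joint_vel": joint speeds; "tau": joint torques, N m; "tool_pos": TCP position; "eef_rot": TCP orientation; "wrist_force": force on the tool from outside, world axes, zero at the start; "moment": the same for the moment, N m; "grip_width": opening from 0.0 (shut) to 1.0 (fully open).
Only numpy, scipy, OpenCV 4.12 (cv2) and the standard library are available. Lean on these libraries where they do the work, as an engineer would, in place of code of your own. Each camera call takes 0.05 s, during which the arm holds its last target.

## Working session

There is one attempt and no reset: what is moved stays moved. The work goes in short steps, Python scripts to look and compute and a shell command to move; the robot and the scene stay as the last step left them, time stands still between calls to the robot, and variables do not carry over. Pictures are saved under pics/ and viewed, and the job is handed in when it is done.

```bash
mkdir -p pics; ls
python3 - <<'E'
from workcell import env, optics, nets
import cv2
s=env.observe(); print(s)
for c in ("side","top"):
    r=optics.read_camera(c); cv2.imwrite(f"pics/{c}0.png",r["frame"][:,:,::-1])
    print(c,r["fx"],r["fy"],r["cx"],r["cy"],r["rvec"],r["tvec"])
    for l in ("carrier","carrier_grip","carrier_eye","balance","hook_saddle","pointer_tip","marker_tip","marker_knob","heat_sink","hex_key_set","connector_block"):
        print(l,[(round(d["score"],2),[round(v) for v in d["xy"]]) for d in nets.search_frame(c,l)][:4])
E
```

```text
pics
{'time': 0.0, 'joints': array([ 1.11559072e+00,  3.53665795e-01,  1.63413016e+00,  3.68474385e-05,
        1.15520460e+00, -2.39903676e-03]), 'joint_vel': array([ 0.00071204, -0.00108663, -0.0007941 , -0.001143  , -0.00027882,
        0.00149747]), 'tau': array([-2.77285362e-03, -6.05238175e+01, -3.42067122e+01, -3.59057103e-04,
        9.32371389e-03, -6.91406132e-07]), 'tool_pos': array([0.27321145, 0.5615916 , 0.23055236]), 'eef_rot': array([-3.14155559e+00,  1.40781047e-03,  1.11797488e+00]), 'wrist_force': array([-0.17398079, -0.60705482, -0.42328149]), 'moment': array([ 0.02597482,  0.01344955, -0.03394311]), 'grip_width': 0.9999393641037222}
side 514.1577475950413 514.1577475950413 327.7398499007093 242.80415318375353 [ 2.21930069 -0.2221944   0.11445987] [-0.45940384  0.08003452  1.12744756]
carrier [(0.67, [356, 404]), (0.56, [305, 320]), (0.4, [364, 247])]
carrier_grip [(0.65, [303, 326]), (0.56, [356, 400])]
carrier_eye [(0.9, [358, 401]), (0.67, [303, 324])]
balance [(0.55, [372, 282])]
hook_saddle [(0.73, [372, 207])]
pointer_tip [(0.88, [365, 206])]
marker_tip [(0.58, [368, 249])]
marker_knob [(0.98, [359, 247])]
heat_sink [(0.69, [314, 247])]
hex_key_set [(0.85, [327, 228])]
connector_block [(0.8, [412, 417])]
top 472.303493181508 472.303493181508 323.28116001983415 247.8090242243127 [ 2.18192866 -2.13192623  0.15118888] [-0.18553413  0.47133558  1.02510456]
carrier [(0.76, [358, 292]), (0.72, [336, 233]), (0.64, [446, 274])]
carrier_grip [(0.6, [446, 274])]
carrier_eye [(0.81, [356, 294]), (0.6, [445, 275])]
balance [(0.82, [336, 234])]
hook_saddle [(0.8, [299, 211])]
pointer_tip [(0.69, [300, 212]), (0.35, [204, 243])]
marker_tip [(0.81, [377, 235])]
marker_knob [(0.69, [378, 224]), (0.54, [302, 210])]
heat_sink [(0.66, [242, 263])]
hex_key_set [(0.66, [204, 240])]
connector_block [(0.46, [447, 232])]
```

View pics/side0.png

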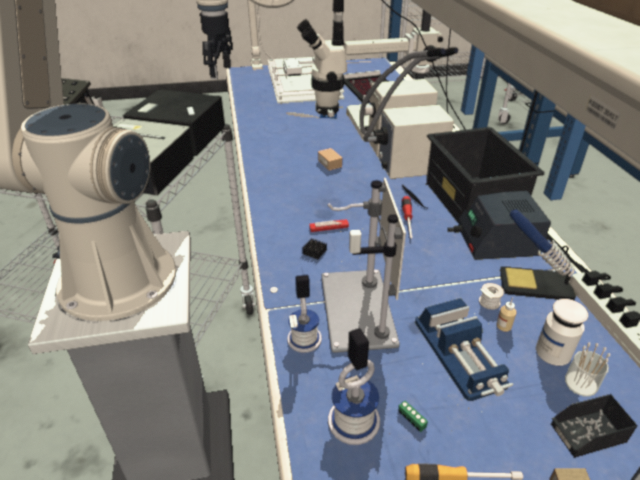

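View pics/top0.png

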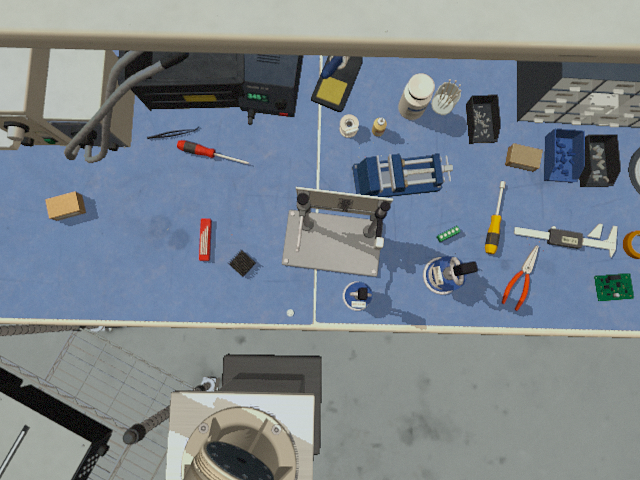

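```bash
cat > h.py <<'E'
from workcell import env, optics, nets
import cv2, numpy as np
def cam(n):
    r=optics.read_camera(n); K=np.array([[r["fx"],0,r["cx"]],[0,r["fy"],r["cy"]],[0,0,1]])
    R=cv2.Rodrigues(np.array(r["rvec"]))[0]; t=np.array(r["tvec"]).reshape(3,1)
    return dict(f=r["frame"],K=K,R=R,t=t,P=K@np.hstack([R,t]))
def tri(cs,ct,ps,pt):
    X=cv2.triangulatePoints(cs["P"],ct["P"],np.array(ps,float).reshape(2,1),np.array(pt,float).reshape(2,1))
    X=X[:3,0]/X[3,0]; return X, np.round(proj(cs,X)-ps,1), np.round(proj(ct,X)-pt,1)
def proj(c,X):
    q=c["P"]@np.append(X,1); return q[:2]/q[2]
def atz(c,p,z):
    d=c["R"].T@np.linalg.inv(c["K"])@np.array([p[0],p[1],1]); o=(-c["R"].T@c["t"])[:,0]
    return o+d*(z-o[2])/d[2]
def crop(c,name,x0,y0,w,h,k):
    im=cv2.resize(c["f"][y0:y0+h,x0:x0+w,::-1],None,fx=k,fy=k,interpolation=cv2.INTER_CUBIC)
    cv2.imwrite("pics/"+name,im)
E
python3 - <<'E'
from h import *
s=cam("side");t=cam("top")
crop(s,"s1.png",270,170,160,120,5);crop(s,"s2.png",270,260,160,120,5); crop(s,"s3.png",300,320,160,120,5)
crop(t,"t1.png",260,180,140,105,5.7);crop(t,"t2.png",330,230,160,100,5)
print(-s["R"].T@s["t"],-t["R"].T@t["t"])
E
```

```text
[[ 0.27847822]
 [-0.91802005]
 [ 0.75384647]] [[ 0.33656809]
 [-0.16748263]
 [ 1.07985693]]
```

View pics/s1.png

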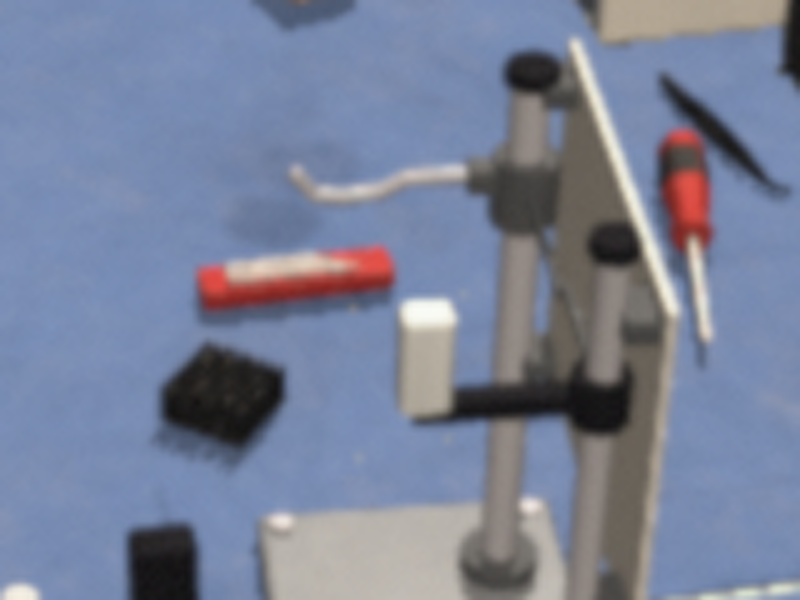

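View pics/s2.png

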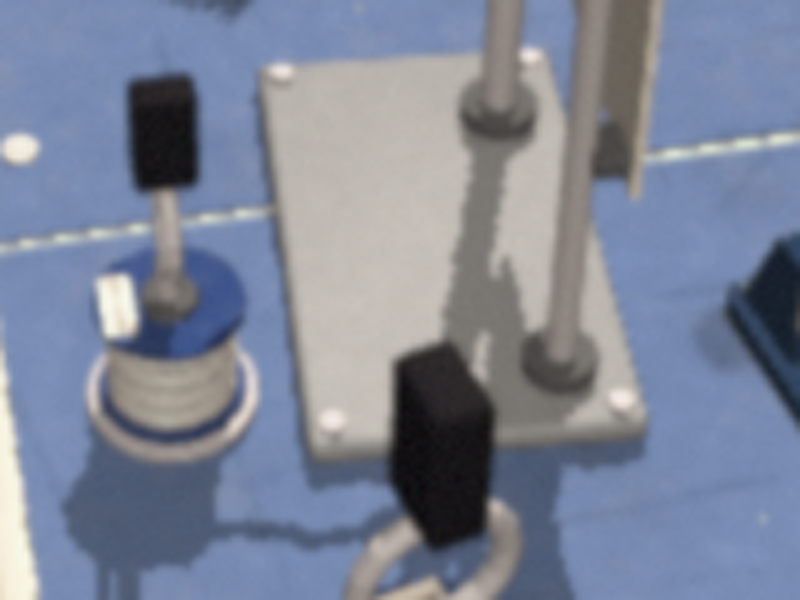

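View pics/s3.png

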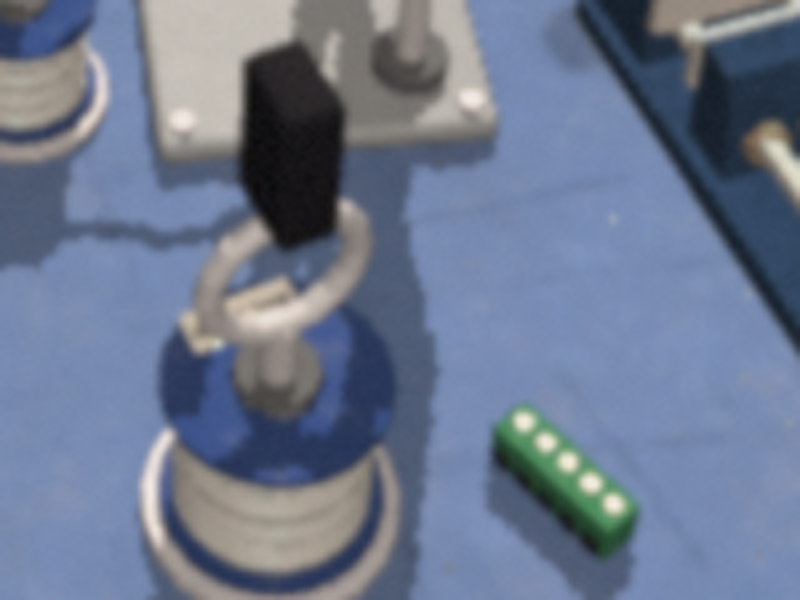

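View pics/t1.png

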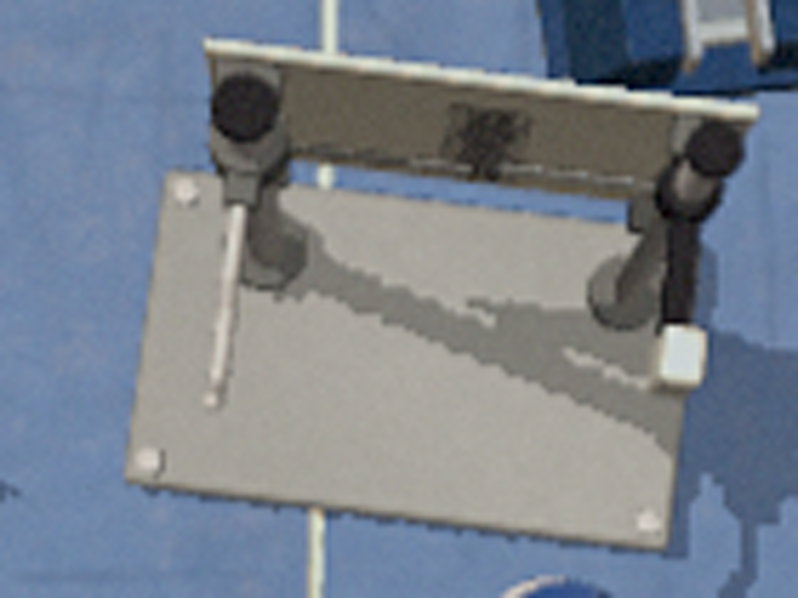

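View pics/t2.png

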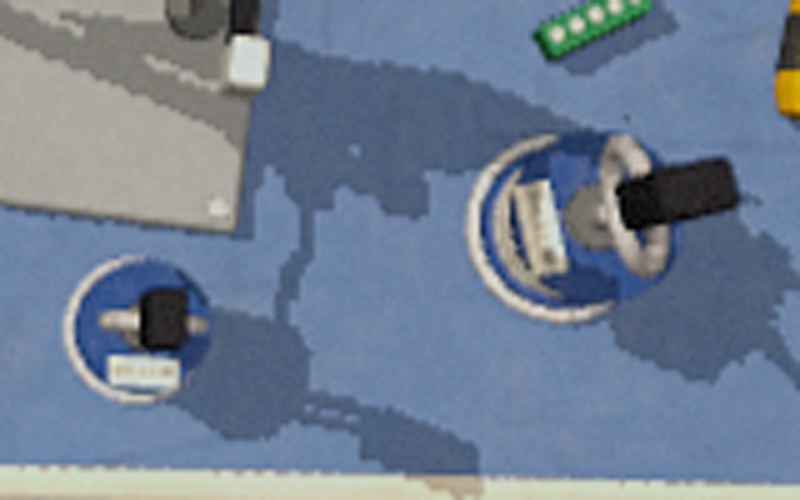

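Run:
```python
from h import *
s=cam("side");t=cam("top")
T1=lambda x,y:(260+x/5.7,180+y/5.7)
T2=lambda x,y:(330+x/5,230+y/5)
S1=lambda x,y:(270+x/5,170+y/5)
S2=lambda x,y:(270+x/5,260+y/5)
r=lambda a:np.round(a,4)
TL,BL,BR=[atz(t,T1(*p),.012) for p in [(165,170),(127,483),(666,550)]]
print("plate",r(TL),r(BL),r(BR),np.linalg.norm(BR-BL),np.linalg.norm(TL-BL))
d=BL-BR; yaw=np.arctan2(d[1],d[0])-np.pi/2; print("yaw",yaw)
hp=atz(t,T1(245,107),.262);mp=atz(t,T1(715,150),.285);print("posts",r(hp),r(mp),np.linalg.norm((hp-mp)[:2]))
d=hp-mp;print("yaw posts",np.arctan2(d[1],d[0])-np.pi/2)
print("post side",r(atz(s,S1(533,70),.262)),r(atz(s,S1(614,243),.285)))
print("post tri",tri(s,t,S1(533,70),T1(245,107)),tri(s,t,S1(614,243),T1(715,150)))
print("tip of hook",tri(s,t,S1(294,172),T1(212,400)))
print("knob top top",r(atz(t,T1(684,352),.268)),"side",r(atz(s,S1(428,312),.268)))
print("knobtop tri",tri(s,t,S1(428,312),T1(684,352)))
print("disc top",r(atz(t,T2(138,329),.003)))
for a,b in (((65,329),(212,329)),((138,255),(138,403))):print("diam",np.linalg.norm(atz(t,T2(*a),.003)-atz(t,T2(*b),.003)))
print("disc side",r(atz(s,S2(173,396),.003)), "diam",np.linalg.norm(atz(s,S2(86,390),.003)-atz(s,S2(260,390),.003)))
print("big diam",np.linalg.norm(atz(t,T2(466,225),.003)-atz(t,T2(692,225),.003)))
print("grip top tri",tri(s,t,S2(161,82),T2(163,318)))
```

```text
plate [ 0.5645 -0.0936  0.012 ] [ 0.4372 -0.0826  0.012 ] [ 0.4155 -0.2975  0.012 ] 0.21596009190653978 0.12777282134016882
yaw -0.10061780650591734
posts [ 0.5317 -0.1351  0.262 ] [ 0.5165 -0.2781  0.285 ] 0.14381456911356616
yaw posts -0.10608122835548284
post side [ 0.5315 -0.1379  0.262 ] [ 0.516  -0.2815  0.285 ]
post tri (array([ 0.53226146, -0.13505459,  0.26021806]), array([-0.1,  0. ]), array([ 0. , -0.1])) (array([ 0.51703739, -0.27843142,  0.2827627 ]), array([-0.,  0.]), array([ 0., -0.]))
tip of hook (array([ 0.44470051, -0.12552495,  0.22036089]), array([ 0.1, -0. ]), array([-0. ,  0.2]))
knob top top [ 0.4572 -0.2713  0.268 ] side [ 0.4551 -0.2836  0.268 ]
knobtop tri (array([ 0.45833139, -0.27241057,  0.25945913]), array([ 0.1, -0. ]), array([-0. ,  0.1]))
disc top [ 0.3713 -0.2552  0.003 ]
diam 0.066820409641051
diam 0.06691495546021148
disc side [ 0.3716 -0.2537  0.003 ] diam 0.0670629663630948
big diam 0.10370320188093379
grip top tri (array([ 0.37112291, -0.25189464,  0.16206561]), array([-0.2,  0. ]), array([ 0. , -0.3]))
```

```bash
cat >> h.py <<'E'
def st():
    s=env.observe(); p=s["tool_pos"]; y=s["eef_rot"][2]
    print("t",round(s["time"],2),"pos",np.round(p,4),"rpy",np.round(s["eef_rot"],3),"F",np.round(s["wrist_force"],2),"M",np.round(s["moment"],2),"w",round(s["grip_width"],3),"j6",round(s["joints"][5],2)); return s
def to(x,y,z,yaw):
    s=st(); R=cv2.Rodrigues(np.zeros(3))[0]
    from scipy.spatial.transform import Rotation as Ro
    M=Ro.from_euler("xyz",s["eef_rot"]).as_matrix()
    d=M.T@(np.array([x,y,z])-s["tool_pos"])*1000
    print("tool delta mm",np.round(d,1),"turn deg",round(-np.degrees((yaw-s["eef_rot"][2]+np.pi)%(2*np.pi)-np.pi),2))
E
python3 -m pendant '[[-1,0,0,-20,-6.1],[-1,0,0,-20,-6.1],[-1,0,0,-20,-6.1],[-1,0,0,-10,-6]]'
python3 -c "
from h import *
to(.3713,-.2535,.30,1.541)"
```

```text
time: 1.73
tool_pos: [0.2725, 0.5601, 0.3]
eef_rot: [-3.138, 0.007, 1.556]
wrist_force: [0.9, 0.1, 0.7]
grip_width: 1.005
t 1.73 pos [0.2725 0.5601 0.3   ] rpy [-3.138  0.007  1.556] F [0.95 0.12 0.69] M [-0.02 -0.05 -0.06] w 1.005 j6 -0.44
tool delta mm [-812.   111.1    5.1] turn deg 0.84
```

```bash
python3 -m pendant '[[-1,-38,6,0,0],[-1,-38,6,0,0],[-1,-38,6,0,0],[-1,-38,6,0,0],[-1,-38,6,0,0],[-1,-38,6,0,0],[-1,-38,6,0,0],[-1,-38,6,0,0],[-1,-38,6,0,0],[-1,-38,6,0,0]]'
python3 -c "
from h import *
to(.3713,-.2535,.30,1.541)"
```

```text
time: 2.57
tool_pos: [0.3304, 0.1731, 0.3031]
eef_rot: [3.138, -0.003, 1.574]
wrist_force: [0.5, 0.4, 0.3]
grip_width: 0.998
t 2.57 pos [0.3304 0.1731 0.3031] rpy [ 3.138e+00 -3.000e-03  1.574e+00] F [0.52 0.39 0.34] M [ 0.06 -0.03  0.02] w 0.998 j6 -1.1
tool delta mm [-426.8   39.4    1.8] turn deg 1.91
```

```bash
python3 -m pendant '[[-1,-40,4,0,0],[-1,-40,4,0,0],[-1,-40,4,0,0],[-1,-40,4,0,0],[-1,-40,4,0,0],[-1,-40,4,0,0],[-1,-40,4,0,0],[-1,-40,4,0,0.5],[-1,-40,4,0,0.5],[-1,-35,2,0,0.5]]'
python3 -m pendant '[[-1,-20,2,0,0.5],[-1,0,0,0,0]]'
python3 - <<'E'
from h import *
to(.3713,-.2535,.30,1.541)
s=cam("side");t=cam("top")
crop(s,"s4.png",240,220,160,120,5);crop(t,"t4.png",300,230,140,105,5.7)
E
```

```text
time: 3.4
tool_pos: [0.366, -0.2387, 0.3061]
eef_rot: [3.124, -0.002, 1.549]
wrist_force: [0.9, -0.2, 0.7]
grip_width: 1.001
time: 3.57
tool_pos: [0.3674, -0.2661, 0.3064]
eef_rot: [3.123, 0.001, 1.534]
wrist_force: [0.1, 0.2, 0.3]
grip_width: 1.001
t 3.57 pos [ 0.3674 -0.2661  0.3064] rpy [3.123e+00 1.000e-03 1.534e+00] F [0.08 0.19 0.26] M [0.03 0.01 0.  ] w 1.001 j6 -2.17
tool delta mm [12.7  3.3  6.4] turn deg -0.41
```

View pics/s4.png

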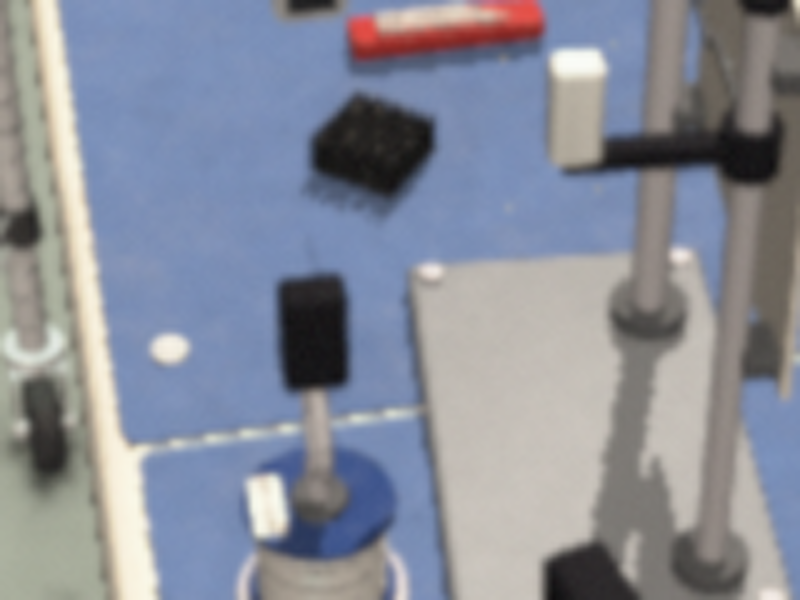

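View pics/t4.png

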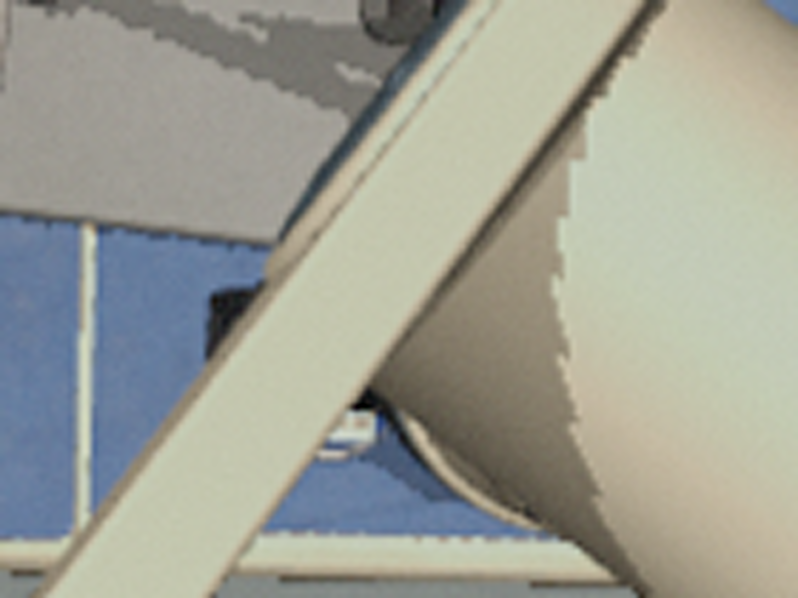

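Run:
```python
from h import *
s=cam("side");t=cam("top")
fs=cv2.imread("pics/side0.png");ft=cv2.imread("pics/top0.png")
out=[]
for yaw in (0,-.07,-.14):
    c,sn=np.cos(yaw),np.sin(yaw); o=np.array([.3713,-.2530,0]); R=np.array([[c,-sn,0],[sn,c,0],[0,0,1]])
    row=[]
    for cm,f,(x0,y0,w,h) in ((s,fs,(280,265,50,50)),(t,ft,(337,273,50,50))):
        k=8; im=cv2.resize(f[y0:y0+h,x0:x0+w],None,fx=k,fy=k,interpolation=cv2.INTER_CUBIC)
        dr=lambda P,col:cv2.polylines(im,[np.int32([((proj(cm,o+R@np.array(p))+.5-[x0,y0])*k) for p in P])],True,col,1)
        for z in (.116,.160): dr([(a,b,z) for a,b in ((.012,.008),(-.012,.008),(-.012,-.008),(.012,-.008))],(0,255,255))
        for rr in (.016,.023): dr([(0,rr*np.cos(u),.0945+rr*np.sin(u)) for u in np.linspace(0,6.28,40)],(0,0,255))
        row.append(im)
    out.append(np.hstack(row))
im=np.vstack(out); cv2.imwrite("pics/fit.png",cv2.resize(im,None,fx=.5,fy=.5))
cv2.imwrite("pics/fita.png",out[0]);cv2.imwrite("pics/fitc.png",out[1])
```

```text
(no output)
```

View pics/fita.png

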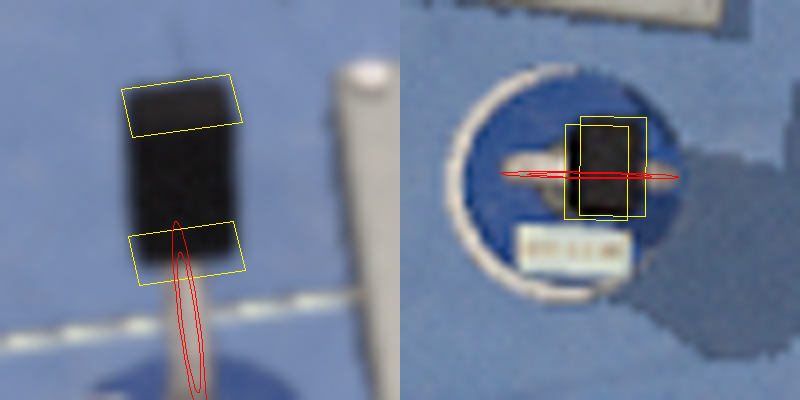

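View pics/fitc.png

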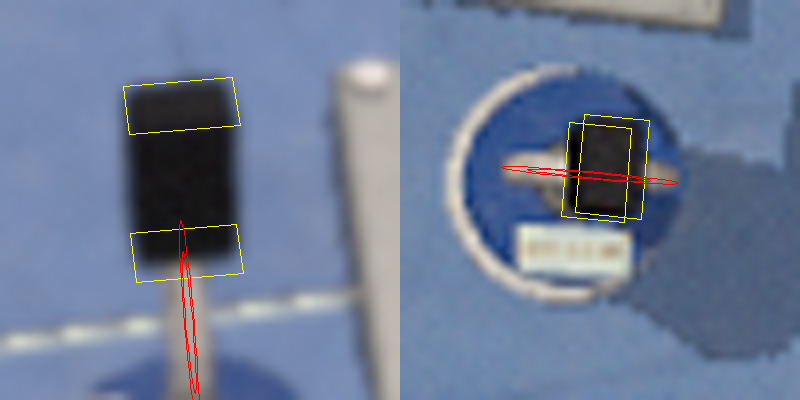

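```bash
python3 -m pendant '[[-1,6,2,5,1.5],[-1,6,2,5,1.5],[-1,0,0,0,0]]'
python3 - <<'E'
from h import *
to(.3713,-.252,.124,1.48)
E
```

```text
time: 4.02
tool_pos: [0.372, -0.2454, 0.2966]
eef_rot: [3.123, -0.003, 1.488]
wrist_force: [-1.3, -0.1, 0.8]
grip_width: 1.0
t 4.02 pos [ 0.372  -0.2454  0.2966] rpy [ 3.123e+00 -3.000e-03  1.488e+00] F [-1.3  -0.07  0.82] M [0.04 0.04 0.02] w 1.0 j6 -2.09
tool delta mm [ -7.1  -3.3 172.5] turn deg 0.44
```

```bash
python3 -m pendant '[[-1,-3,-1,25,0.4],[-1,-1,-1,30,0],[-1,-1,-1,30,0],[-1,0,0,25,0],[-1,0,0,15,0],[-1,0,0,0,0]]'
python3 - <<'E'
from h import *
to(.3713,-.252,.124,1.48)
s=cam("side");t=cam("top")
crop(s,"s5.png",240,200,160,160,4)
E
```

```text
time: 4.52
tool_pos: [0.3739, -0.2449, 0.1715]
eef_rot: [3.115, 0.001, 1.498]
wrist_force: [-0.2, 0.4, -1.0]
grip_width: 1.005
t 4.52 pos [ 0.3739 -0.2449  0.1715] rpy [3.115e+00 1.000e-03 1.498e+00] F [-0.17  0.4  -1.  ] M [ 0.02  0.06 -0.04] w 1.005 j6 -2.1
tool delta mm [-7.2 -3.3 47.5] turn deg 1.05
```

View pics/s5.png

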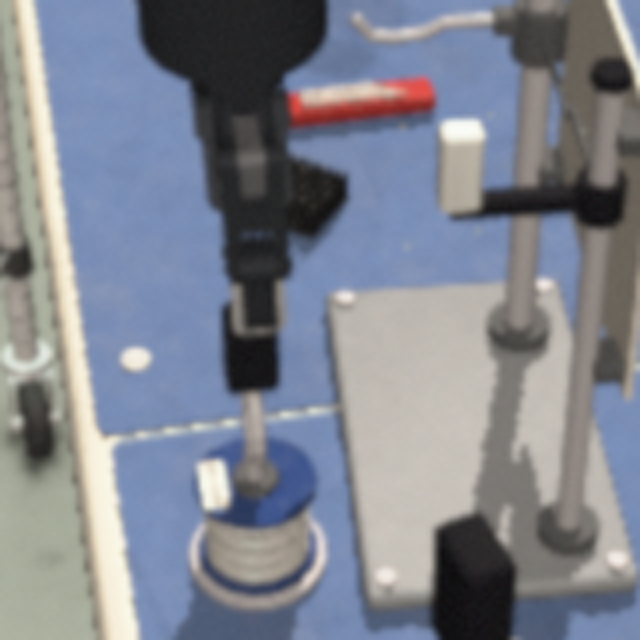

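```bash
python3 -m pendant '[[-1,-4,-2,15,0.5],[-1,-3,-1,15,0.4],[-1,-1,-1,10,0],[-1,0,0,5,0],[-1,0,0,0,0]]'
python3 - <<'E'
from h import *
to(.3713,-.252,.124,1.48)
E
```

```text
time: 5.03
tool_pos: [0.377, -0.2559, 0.135]
eef_rot: [3.101, 0.008, 1.486]
wrist_force: [0.1, -0.3, 0.7]
grip_width: 0.996
t 5.03 pos [ 0.377  -0.2559  0.135 ] rpy [3.101 0.008 1.486] F [ 0.13 -0.32  0.66] M [-0.    0.04  0.02] w 0.996 j6 -2.11
tool delta mm [ 3.5 -6.4 10.7] turn deg 0.36
```

```bash
python3 -m pendant '[[-1,2,-4,4,0.3],[-1,1,-4,4,0],[-1,0,0,2,0]]'
python3 - <<'E'
from h import *
to(.3713,-.252,.124,1.48)
E
```

```text
time: 5.28
tool_pos: [0.3705, -0.2526, 0.1262]
eef_rot: [3.098, 0.01, 1.481]
wrist_force: [-0.5, -0.1, -0.5]
grip_width: 1.002
t 5.28 pos [ 0.3705 -0.2526  0.1262] rpy [3.098 0.01  1.481] F [-0.54 -0.07 -0.48] M [ 0.01  0.02 -0.03] w 1.002 j6 -2.11
tool delta mm [0.7 0.6 2.2] turn deg 0.09
```

Positioned. Close.

```bash
python3 -m pendant '[[1,0,0,0,0],[1,0,0,0,0],[1,0,0,0,0],[1,0,0,0,0],[1,0,0,0,0],[1,0,0,0,0],[1,0,0,0,0],[1,0,0,0,0]]'
python3 - <<'E'
from h import *
st()
s=cam("side")
crop(s,"s6.png",240,200,160,160,4)
E
```

```text
time: 5.95
tool_pos: [0.3706, -0.2526, 0.1268]
eef_rot: [3.098, 0.01, 1.482]
wrist_force: [-0.4, -0.7, -0.5]
grip_width: 0.18
t 5.95 pos [ 0.3706 -0.2526  0.1268] rpy [3.098 0.01  1.482] F [-0.36 -0.69 -0.51] M [-0.    0.04 -0.01] w 0.18 j6 -2.11
```

View pics/s6.png

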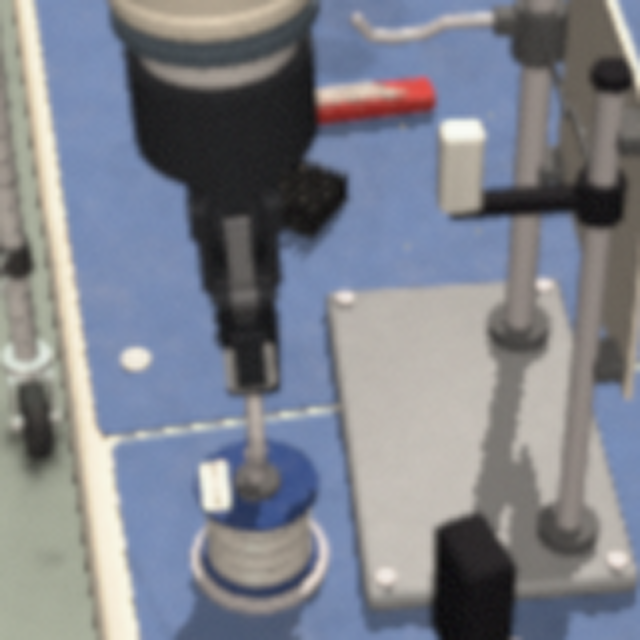

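```bash
python3 -m pendant '[[1,0,0,-5,0],[1,0,0,-12,0],[1,0,0,-20,0],[1,0,0,-20,0],[1,0,0,-20,0],[1,0,0,-20,0],[1,0,0,-15,0],[1,0,0,-6,0],[1,0,0,0,0]]'
python3 - <<'E'
from h import *
to(.3926,-.1213,.2448,1.467)
E
```

```text
time: 6.75
tool_pos: [0.3633, -0.2495, 0.2505]
eef_rot: [3.102, 0.008, 1.482]
wrist_force: [-0.4, -0.1, -1.8]
grip_width: 0.177
t 6.75 pos [ 0.3633 -0.2495  0.2505] rpy [3.102 0.008 1.482] F [-0.43 -0.09 -1.75] M [ 0.03  0.07 -0.03] w 0.177 j6 -2.1
tool delta mm [130.4  17.6   5.4] turn deg 0.84
```

```bash
python3 -m pendant '[[1,12,1,0,0.3],[1,22,3,1,0.3],[1,25,3,1,0.2],[1,25,3,1,0],[1,22,3,1,0],[1,12,2,0,0],[1,4,0,0,0],[1,0,0,0,0]]'
python3 - <<'E'
from h import *
to(.3926,-.1213,.2448,1.467)
E
for i in 1 2 3 4; do python3 -m pendant '[[1,0,0,0,0]]' | grep force;done
python3 - <<'E'
from h import *
s=cam("side");t=cam("top")
crop(s,"s7.png",270,100,160,160,4);crop(t,"t7.png",260,180,160,120,5)
E
```

```text
time: 7.42
tool_pos: [0.3883, -0.1246, 0.24]
eef_rot: [3.109, 0.006, 1.464]
wrist_force: [0.0, -0.5, -2.2]
grip_width: 0.178
t 7.42 pos [ 0.3883 -0.1246  0.24  ] rpy [3.109 0.006 1.464] F [ 0.03 -0.47 -2.22] M [ 0.01  0.01 -0.03] w 0.178 j6 -1.78
tool delta mm [ 3.7  4.  -4.7] turn deg -0.15
wrist_force: [-0.3, 0.0, -1.5]
wrist_force: [-0.1, 1.6, -1.3]
wrist_force: [-0.1, 0.6, -1.4]
wrist_force: [-0.2, 0.3, -0.8]
```

View pics/s7.png

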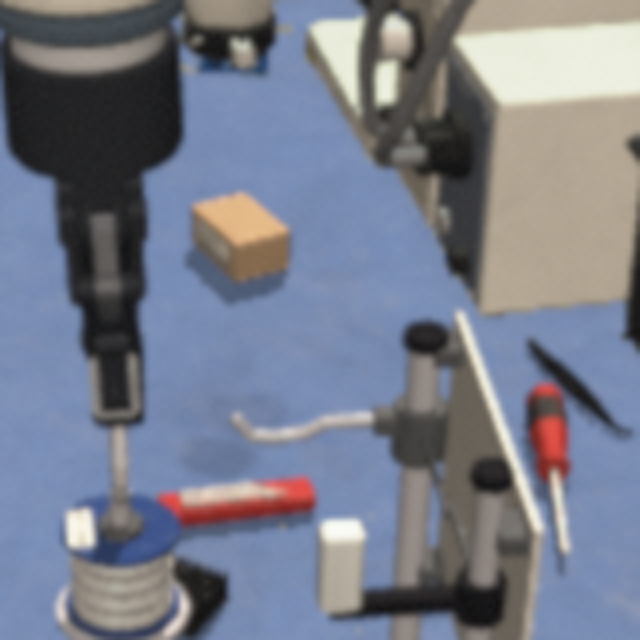

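View pics/t7.png

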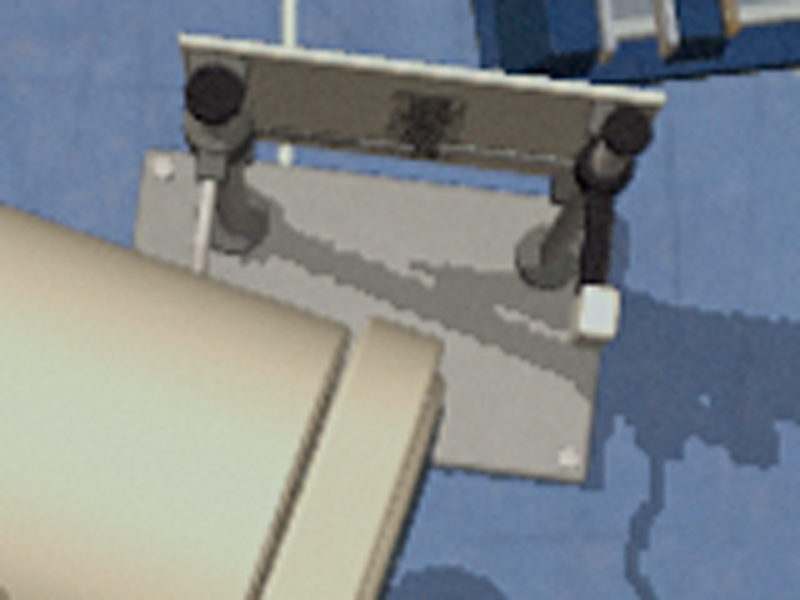

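```bash
cat >> h.py <<'E'
def fz(n=30):
    F=[];Z=[]
    for i in range(n):
        optics.read_camera("side"); s=env.observe(); F.append(s["wrist_force"]); Z.append(s["tool_pos"])
    F=np.array(F);Z=np.array(Z); print("F",np.round(F.mean(0),3),"sem",np.round(F.std(0)/n**.5,3),"pos",np.round(Z.mean(0),5),"sd",np.round(Z.std(0),5),"ac",np.round(np.corrcoef(F[:-1,2],F[1:,2])[0,1],2))
E
python3 - <<'E'
from h import *
fz(30); to(.3926,-.1213,.2448,1.467)
E
```

```text
F [-0.039 -0.029 -1.442] sem [0.093 0.083 0.097] pos [ 0.38748 -0.12575  0.23882] sd [2.0e-05 1.1e-04 3.0e-05] ac 0.07
t 9.35 pos [ 0.3875 -0.1257  0.2388] rpy [3.111 0.006 1.465] F [-0.67 -0.14 -1.61] M [0.03 0.03 0.02] w 0.181 j6 -1.78
tool delta mm [ 4.9  4.8 -5.9] turn deg -0.13
```

```bash
python3 -m pendant '[[1,3,3,-4,0],[1,2,2,-3,0],[1,0,0,0,0]]'
python3 - <<'E'
from h import *
to(.4622,-.1285,.2448,1.467)
E
```

```text
time: 9.6
tool_pos: [0.3932, -0.1208, 0.2466]
eef_rot: [3.111, 0.006, 1.464]
wrist_force: [-1.0, -0.2, -2.0]
grip_width: 0.179
t 9.6 pos [ 0.3932 -0.1208  0.2466] rpy [3.111 0.006 1.464] F [-0.96 -0.17 -2.  ] M [-0.03  0.07 -0.01] w 0.179 j6 -1.77
tool delta mm [-0.3 69.3  3.9] turn deg -0.16
```

```bash
python3 -m pendant '[[1,0,10,0,0],[1,0,12,0,0],[1,0,8,0,0],[1,0,2,1,0],[1,0,0,0,0]]'
python3 - <<'E'
from h import *
to(.4622,-.1285,.2448,1.467)
s=cam("side");crop(s,"s8.png",290,150,100,80,8)
E
```

```text
time: 10.02
tool_pos: [0.43, -0.1245, 0.2472]
eef_rot: [3.109, 0.007, 1.465]
wrist_force: [-0.5, -1.0, -1.9]
grip_width: 0.181
t 10.02 pos [ 0.43   -0.1245  0.2472] rpy [3.109 0.007 1.465] F [-0.54 -0.95 -1.94] M [0.07 0.02 0.  ] w 0.181 j6 -1.75
tool delta mm [-0.5 32.3  3.4] turn deg -0.11
```

View pics/s8.png

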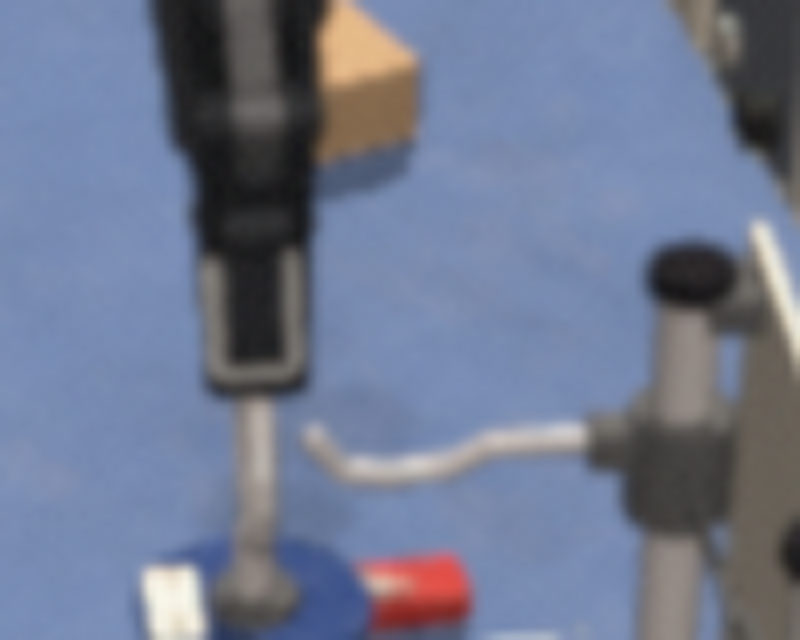

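Run:
```python
from h import *
s=cam("side")
for n,X in dict(eye=(.43,-.1245,.2309),inbot=(.43,-.1245,.1989),tcp=(.43,-.1245,.2472),fing=(.43,-.142,.2472),tip=(.4443,-.1267,.221),sad=(.4622,-.1285,.21),disc=(.43,-.1245,.2309-.1105)).items(): print(n,np.round((proj(s,np.array(X))-[290,150])*8))
crop(s,"s9.png",270,140,120,140,5)
```

```text
eye [249. 402.]
inbot [250. 515.]
tcp [249. 342.]
fing [263. 382.]
tip [311. 436.]
sad [386. 471.]
disc [251. 775.]
```

View pics/s9.png

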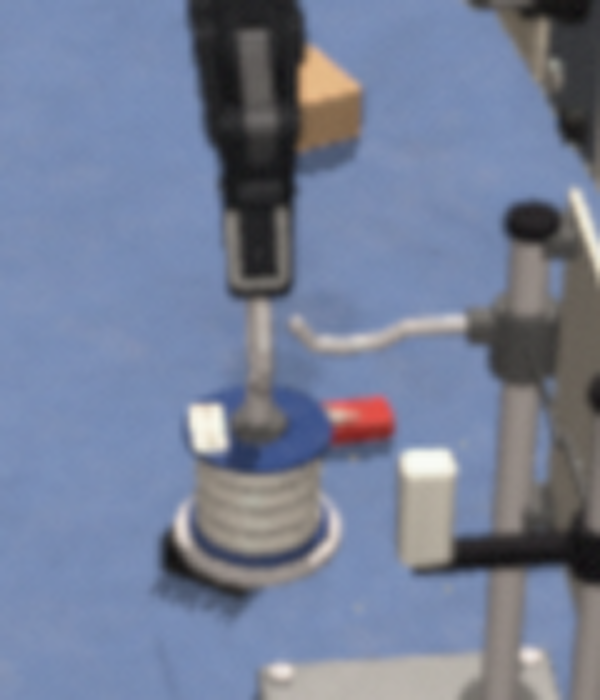

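```bash
python3 -m pendant '[[1,0,6,0,0],[1,0,7,0,0],[1,0,7,0.5,0],[1,0,6,0.5,0],[1,0,4,0,0],[1,0,0,0,0]]'
python3 - <<'E'
from h import *
to(.4622,-.1285,.2448,1.467)
s=cam("side");crop(s,"s10.png",290,150,100,80,8)
E
```

```text
time: 10.62
tool_pos: [0.4615, -0.128, 0.2469]
eef_rot: [3.11, 0.007, 1.464]
wrist_force: [0.8, -0.1, -1.4]
grip_width: 0.179
t 10.62 pos [ 0.4615 -0.128   0.2469] rpy [3.11  0.007 1.464] F [ 0.81 -0.05 -1.43] M [ 0.01  0.03 -0.  ] w 0.179 j6 -1.74
tool delta mm [-0.4  0.7  2.1] turn deg -0.15
```

View pics/s10.png

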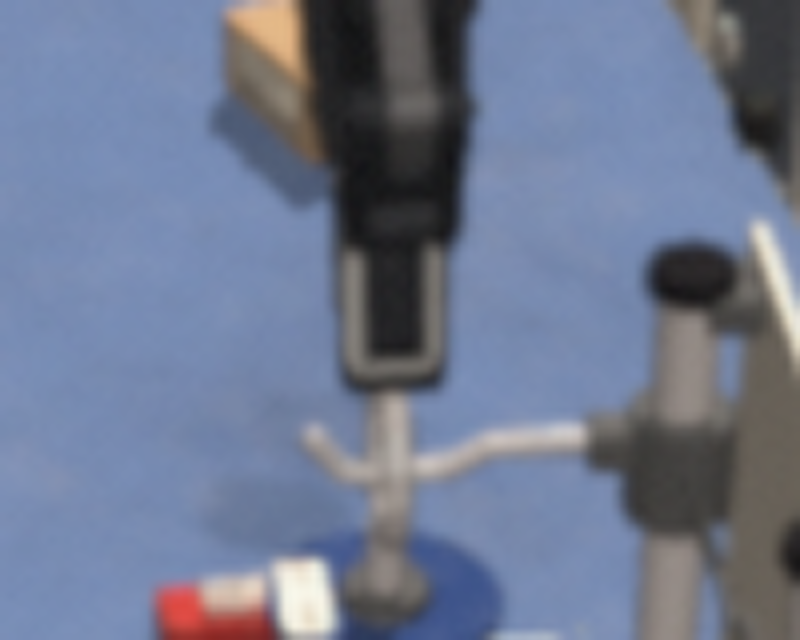

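```bash
python3 -m pendant '[[1,0,0,4,0],[1,0,0,4,0],[1,0,0,3,0],[1,0,0,2,0],[1,0,0,0,0]]'
python3 - <<'E'
from h import *
fz(10); to(.4622,-.1285,.2263,1.467)
E
```

```text
time: 11.08
tool_pos: [0.4604, -0.1278, 0.2319]
eef_rot: [3.112, 0.006, 1.464]
wrist_force: [0.7, -0.7, -2.7]
grip_width: 0.181
F [ 0.063  0.013 -1.84 ] sem [0.092 0.194 0.126] pos [ 0.46093 -0.12793  0.23263] sd [2.0e-04 5.0e-05 2.2e-04] ac -0.02
t 11.58 pos [ 0.461  -0.1279  0.2327] rpy [3.11  0.007 1.464] F [-0.39  1.18 -2.11] M [0.02 0.03 0.06] w 0.176 j6 -1.74
tool delta mm [-0.4  1.   6.5] turn deg -0.15
```

```bash
python3 -m pendant '[[1,0,1,1,0],[1,0,0,1.5,0],[1,0,0,1.5,0],[1,0,0,1.5,0],[1,0,0,1.5,0],[1,0,0,1.5,0],[1,0,0,1,0],[1,0,0,0,0]]'
python3 - <<'E'
from h import *
fz(20); to(.4622,-.1285,.2263,1.467)
E
```

```text
time: 12.25
tool_pos: [0.4625, -0.1282, 0.2223]
eef_rot: [3.11, 0.007, 1.464]
wrist_force: [-0.3, -0.9, -0.9]
grip_width: 0.179
F [-0.322  0.224 -1.164] sem [0.151 0.125 0.127] pos [ 0.46262 -0.12819  0.22253] sd [2.e-05 1.e-05 5.e-05] ac -0.34
t 13.25 pos [ 0.4626 -0.1282  0.2225] rpy [3.11  0.007 1.464] F [-0.93  0.94 -1.32] M [ 0.06  0.1  -0.03] w 0.178 j6 -1.74
tool delta mm [-0.4 -0.3 -3.8] turn deg -0.15
```

```bash
python3 -m pendant '[[1,0,0,1,0],[1,0,0,1.5,0],[1,0,0,1.5,0],[1,0,0,1.5,0],[1,0,0,1,0],[1,0,0,0,0]]'
python3 - <<'E'
from h import *
fz(30); st()
s=cam("side");crop(s,"s11.png",290,150,100,80,8)
E
```

```text
time: 13.75
tool_pos: [0.4628, -0.1283, 0.2154]
eef_rot: [3.11, 0.007, 1.464]
wrist_force: [0.2, 0.2, 0.4]
grip_width: 0.178
F [-0.698  0.182 -0.005] sem [0.086 0.109 0.1  ] pos [ 0.46289 -0.12827  0.21564] sd [1.e-05 1.e-05 4.e-05] ac -0.18
t 15.25 pos [ 0.4629 -0.1283  0.2156] rpy [3.11  0.007 1.464] F [-0.59  0.64 -0.05] M [0.08 0.15 0.02] w 0.178 j6 -1.74
```

View pics/s11.png

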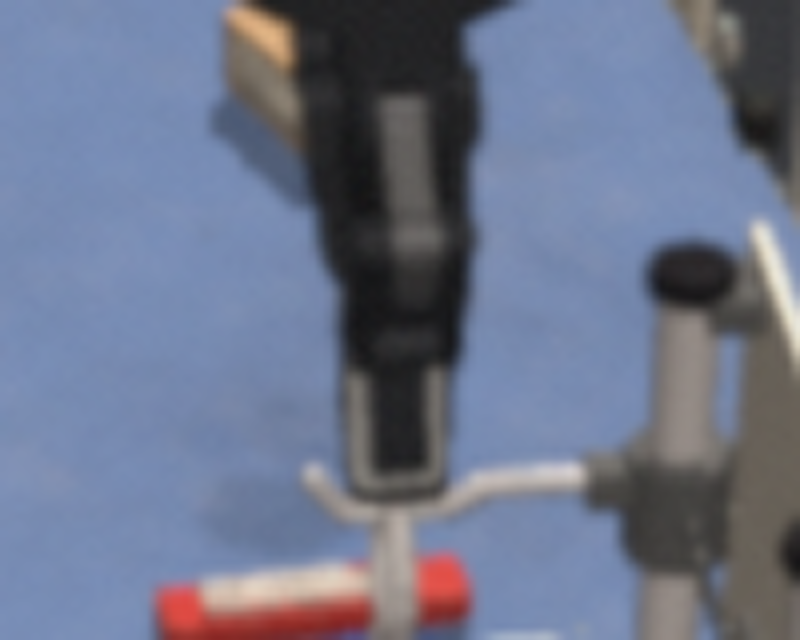

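```bash
python3 -m pendant '[[1,0,-1,0,0],[1,0,-0.5,0,0],[1,0,0,0,0]]'
python3 - <<'E'
from h import *
fz(30); st()
E
```

```text
time: 15.55
tool_pos: [0.4619, -0.1282, 0.2158]
eef_rot: [3.108, 0.007, 1.464]
wrist_force: [1.0, 0.1, 0.3]
grip_width: 0.174
F [ 0.318  0.162 -0.112] sem [0.077 0.09  0.103] pos [ 0.46188 -0.12818  0.21575] sd [2.e-05 1.e-05 2.e-05] ac 0.27
t 17.05 pos [ 0.4619 -0.1282  0.2158] rpy [3.108 0.007 1.464] F [ 0.73 -1.   -0.6 ] M [ 0.02 -0.    0.01] w 0.173 j6 -1.74
```

```bash
python3 -m pendant '[[0.62,0,0,0,0],[0.55,0,0,0,0],[0.48,0,0,0,0],[0.4,0,0,0,0],[0.3,0,0,0,0],[0.2,0,0,0,0],[0.2,0,0,0,0]]'
python3 - <<'E'
from h import *
st()
s=cam("side");crop(s,"s12.png",290,150,100,80,8)
fz(8)
s=cam("side");crop(s,"s13.png",270,140,120,140,5)
st()
E
```

```text
time: 17.63
tool_pos: [0.4617, -0.1284, 0.2157]
eef_rot: [3.109, 0.007, 1.465]
wrist_force: [-0.4, 0.0, 0.2]
grip_width: 0.397
t 17.63 pos [ 0.4617 -0.1284  0.2157] rpy [3.109 0.007 1.465] F [-0.37  0.    0.25] M [0.01 0.01 0.02] w 0.397 j6 -1.74
F [ 0.05  -0.215 -0.156] sem [0.189 0.198 0.137] pos [ 0.46165 -0.12835  0.21571] sd [1.e-05 1.e-05 1.e-05] ac 0.09
t 18.13 pos [ 0.4616 -0.1284  0.2157] rpy [3.109 0.007 1.465] F [ 0.99 -0.63  0.48] M [ 0.02  0.03 -0.06] w 0.4 j6 -1.74
```

View pics/s12.png

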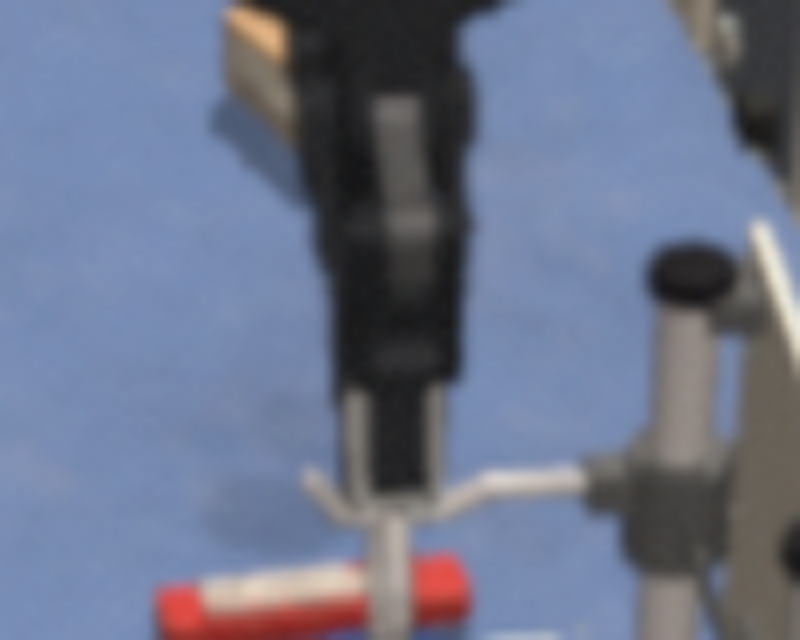

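View pics/s13.png

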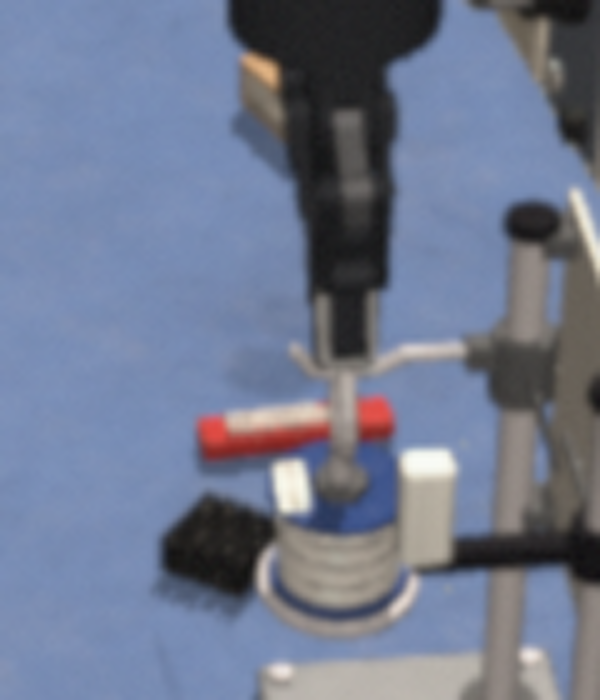

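```bash
python3 -m pendant '[[0.2,0,0,-4,0],[0.2,0,0,-8,0],[0.2,0,0,-10,0],[0.2,0,0,-12,0],[0.2,0,0,-15,0],[0.2,0,0,-20,0],[0.2,0,0,-20,0],[0.2,0,0,-15,0],[0.2,0,0,-5,0],[0.2,0,0,0,0]]'
python3 - <<'E'
from h import *
to(.4571,-.2738,.33,1.467)
s=cam("side");crop(s,"s14.png",270,140,120,140,5)
t=cam("top");crop(t,"t14.png",260,180,140,105,5.7)
E
```

```text
time: 18.97
tool_pos: [0.4578, -0.127, 0.3369]
eef_rot: [3.106, 0.008, 1.465]
wrist_force: [0.3, -0.1, -0.3]
grip_width: 0.402
t 18.97 pos [ 0.4578 -0.127   0.3369] rpy [3.106 0.008 1.465] F [ 0.33 -0.06 -0.31] M [ 0.02 -0.01 -0.01] w 0.402 j6 -1.74
tool delta mm [-145.9   14.6    8.6] turn deg -0.14
```

View pics/s14.png

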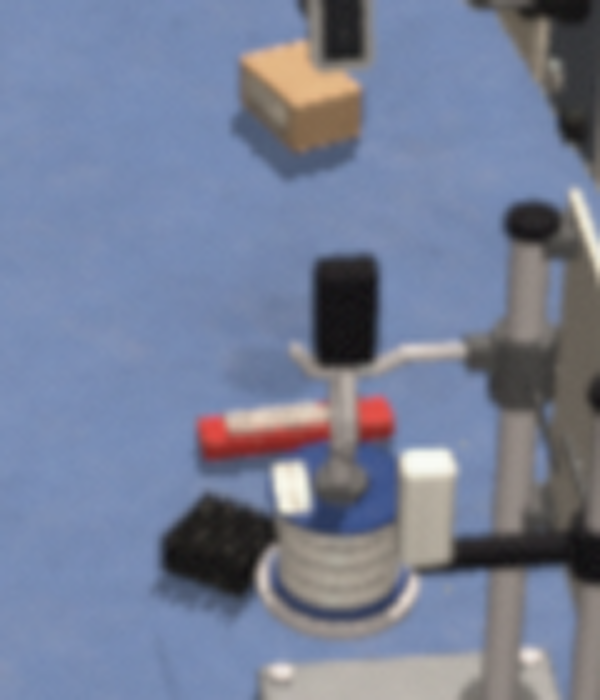

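View pics/t14.png

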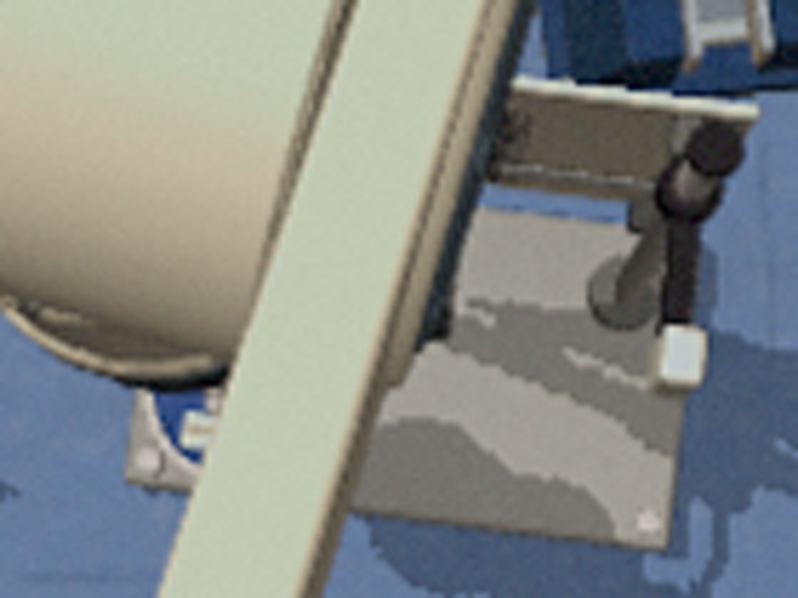

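Run:
```python
from h import *
s=cam("side")
f0=cv2.imread("pics/side0.png");f1=s["f"][:,:,::-1].copy()
k=8
U=lambda f:cv2.resize(f,None,fx=k,fy=k,interpolation=cv2.INTER_CUBIC)
for nm,(x,y,w,h) in dict(tip=(324,198,14,14),rear=(356,196,12,14),collar=(366,196,16,22)).items():
    T=U(f0[y:y+h,x:x+w]); W=U(f1[y-4:y+h+12,x-4:x+w+4])
    r=cv2.matchTemplate(W,T,cv2.TM_CCOEFF_NORMED);_,v,_,l=cv2.minMaxLoc(r); print(nm,v,(np.array(l)/k-4))
for a in ((.4443,-.1267,.221),(.5318,-.1358,.21)):
    a=np.array(a);print("px/mm",(proj(s,a)-proj(s,a-[0,0,.01]))/10)
yaw=-.104;c,sn=np.cos(yaw),np.sin(yaw);R=np.array([[c,-sn,0],[sn,c,0],[0,0,1]])
row=[]
for top in (.260,.264,.268):
    x0,y0,w,h=335,215,60,60;im=U(f0[y0:y0+h,x0:x0+w]);im=cv2.resize(im,None,fx=.55,fy=.55);kk=k*.55
    o=np.array([.5318,-.1358,0])+R@np.array([-.06,-.145,0]);
    for z in (top,top-.04):
        P=[o+R@np.array([a,b,0])+[0,0,z] for a,b in ((.009,.007),(-.009,.007),(-.009,-.007),(.009,-.007))]
        cv2.polylines(im,[np.int32([(proj(s,p)+.5-[x0,y0])*kk for p in P])],True,(0,0,255),1)
    row.append(im)
cv2.imwrite("pics/knob.png",np.hstack(row))
```

```text
tip 0.2512119710445404 [2.    7.625]
rear 0.9904292225837708 [-0.375  5.375]
collar 0.994646430015564 [-0.375  5.25 ]
px/mm [ 0.00272195 -0.44301841]
px/mm [ 0.03115359 -0.43530245]
```

View pics/knob.png

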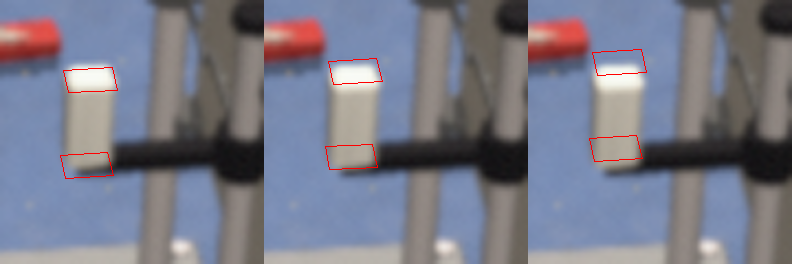

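Run:
```python
from h import *
f=cv2.imread("pics/top0.png")
cv2.imwrite("pics/tz.png",cv2.resize(f[185:220,295:395],None,fx=8,fy=8,interpolation=cv2.INTER_CUBIC))
f=cv2.imread("pics/side0.png")
a=cv2.resize(f[190:250,360:410],None,fx=8,fy=8,interpolation=cv2.INTER_CUBIC)
s=cam("side"); b=cv2.resize(s["f"][190:250,360:410,::-1],None,fx=8,fy=8,interpolation=cv2.INTER_CUBIC)
cv2.imwrite("pics/sz.png",np.hstack([a,b]))
t=cam("top")
yaw=-.104;c,sn=np.cos(yaw),np.sin(yaw);R=np.array([[c,-sn,0],[sn,c,0],[0,0,1]]);o=np.array([.5318,-.1358,0])
for z in (.19,.2,.21,.22,.23):
  for x in (0,):
    p=o+R@np.array([x,-.074,z]); print(z,x,"tz",np.round((proj(t,p)-[295,185])*8),"sz",np.round((proj(s,p)-[360,190])*8))
```

```text
0.19 0 tz [382. 219.] sz [168. 390.]
0.2 0 tz [384. 210.] sz [171. 354.]
0.21 0 tz [387. 201.] sz [174. 318.]
0.22 0 tz [389. 192.] sz [177. 282.]
0.23 0 tz [391. 183.] sz [180. 245.]
```

View pics/tz.png

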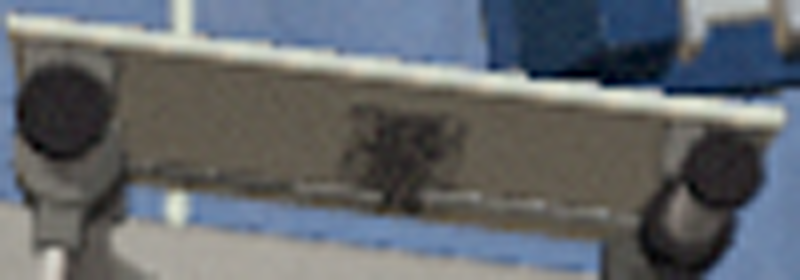

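View pics/sz.png

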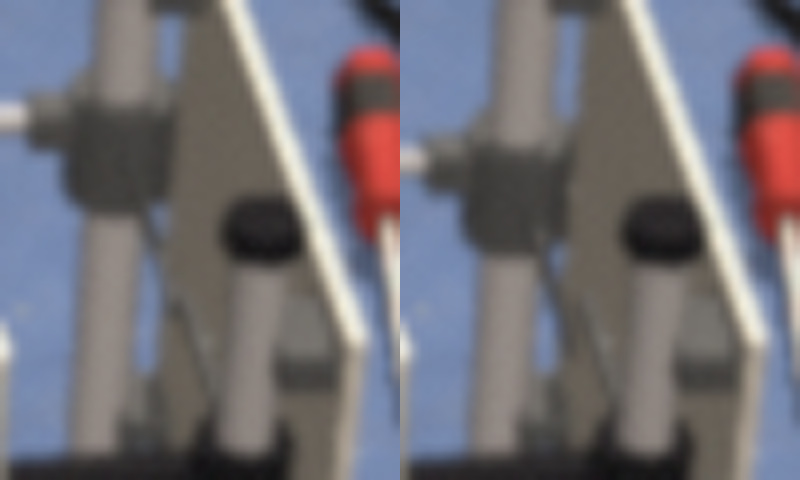

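Run:
```python
from h import *
f=cv2.imread("pics/side0.png")
s=cam("side")
o=[]
for g in (f,s["f"][:,:,::-1]):
    a=cv2.resize(g[210:245,372:392],None,fx=16,fy=16,interpolation=cv2.INTER_CUBIC)
    a=cv2.cvtColor(a,cv2.COLOR_BGR2GRAY).astype(float); a=np.clip((a-50)*2.2,0,255).astype(np.uint8); o.append(a)
cv2.imwrite("pics/sz2.png",np.hstack(o))
```

```text
(no output)
```

View pics/sz2.png

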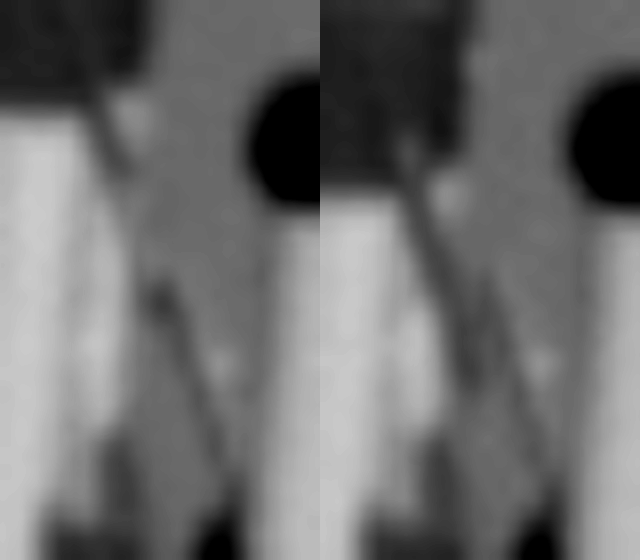

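Run:
```python
from h import *
s=cam("side")
yaw=-.104;c,sn=np.cos(yaw),np.sin(yaw);R=np.array([[c,-sn,0],[sn,c,0],[0,0,1]]);o=np.array([.5318,-.1358,0])
C=(-s["R"].T@s["t"])[:,0]
def aty(p,yb):
    d=s["R"].T@np.linalg.inv(s["K"])@np.array([p[0],p[1],1]); n=R[:,1]; k=(n@(o-C)+yb)/(n@d)
    X=C+k*d; return np.round(R.T@(X-o),4)
P=lambda x,y:(372+x/16-.5,210+y/16-.5)
for yb in (-.07,-.074,-.078): print("pointer now",yb,aty(P(150,385),yb))
for yb in (-.072,-.074,-.076,-.080,-.084): print("marker tip",yb,aty(P(166,277),yb))
# pixel check of blades at other points
for p,yb in ((P(90,215),-.0),(P(90,215),-.02),(P(90,215),-.03)): print("pointer line start",yb,aty(p,yb))
for p,yb in ((P(232,478),-.132),(P(232,478),-.12),(P(200,380),-.1)): print("marker line",yb,aty(p,yb))
p=(358-.5+.5,0)
S1=lambda x,y:(270+x/5,170+y/5)
print("knob top center",aty(S1(428,312),-.145))
print("knob bottom front edge", aty(S1(428,413),-.152))
print("arm",aty(S1(520,402),-.145-.006))
```

```text
pointer now -0.07 [-0.0002 -0.07    0.1987]
pointer now -0.074 [-0.0011 -0.074   0.2017]
pointer now -0.078 [-0.002  -0.078   0.2047]
marker tip -0.072 [ 2.000e-04 -7.200e-02  2.152e-01]
marker tip -0.074 [-0.0003 -0.074   0.2166]
marker tip -0.076 [-0.0008 -0.076   0.2181]
marker tip -0.08 [-0.0017 -0.08    0.2211]
marker tip -0.084 [-0.0026 -0.084   0.224 ]
pointer line start -0.0 [0.0069 0.     0.1722]
pointer line start -0.02 [ 0.0025 -0.02    0.1867]
pointer line start -0.03 [ 0.0003 -0.03    0.1939]
marker line -0.132 [-0.005  -0.132   0.2328]
marker line -0.12 [-0.002  -0.12    0.2235]
marker line -0.1 [-0.0016 -0.1     0.2217]
knob top center [-0.0592 -0.145   0.2606]
knob bottom front edge [-0.0589 -0.152   0.2244]
arm [-0.0282 -0.151   0.2259]
```

```bash
python3 -m pendant '[[0.2,-15,1,0,0],[0.2,-25,2,0,0],[0.2,-28,2,0,0],[0.2,-28,3,0,0],[0.2,-25,3,0,0],[0.2,-15,2,0,0],[0.2,-6,0,0,0],[0.2,0,0,0,0]]'
python3 - <<'E'
from h import *
to(.4571,-.2738,.30,1.467)
E
```

```text
time: 19.98
tool_pos: [0.453, -0.2739, 0.3295]
eef_rot: [3.119, 0.003, 1.468]
wrist_force: [-0.7, 0.8, -0.4]
grip_width: 0.397
t 19.98 pos [ 0.453  -0.2739  0.3295] rpy [3.119e+00 3.000e-03 1.468e+00] F [-0.71  0.76 -0.36] M [-0.02  0.03 -0.01] w 0.397 j6 -2.02
tool delta mm [ 0.6  3.4 29.6] turn deg 0.03
```

```bash
python3 -m pendant '[[0.2,0,1,10,0],[0.2,0,1,15,0],[0.2,0,0,13,0],[0.2,0,0,8,0],[0.2,0,0,4,0],[0.2,0,0,0,0]]'
python3 - <<'E'
from h import *
to(.4571,-.2738,.234,1.467)
s=cam("side");crop(s,"s15.png",310,170,100,80,8)
E
```

```text
time: 20.48
tool_pos: [0.4558, -0.2691, 0.274]
eef_rot: [3.121, 0.0, 1.47]
wrist_force: [0.2, 0.0, -1.0]
grip_width: 0.4
t 20.48 pos [ 0.4558 -0.2691  0.274 ] rpy [3.121 0.    1.47 ] F [ 0.18  0.04 -0.95] M [-0.01  0.03  0.01] w 0.4 j6 -2.02
tool delta mm [-4.6  0.9 40.1] turn deg 0.15
```

View pics/s15.png

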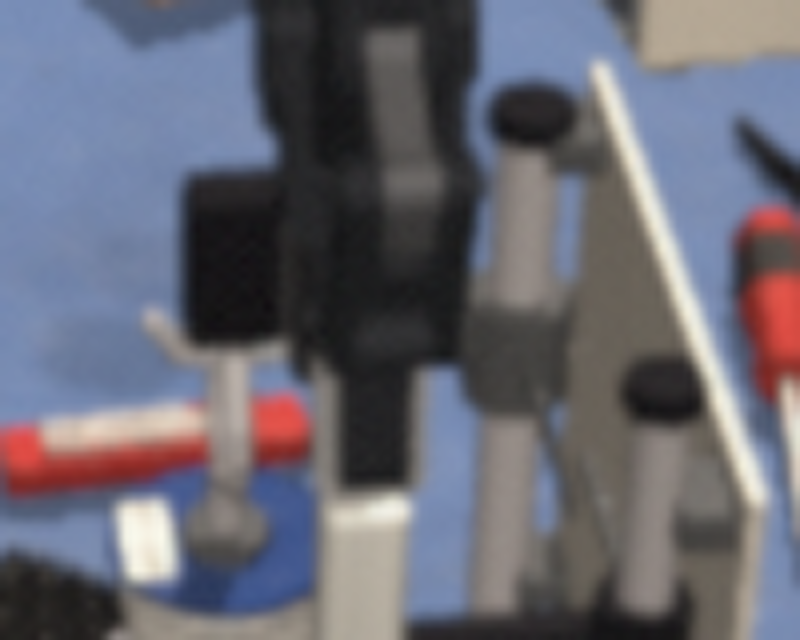

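```bash
python3 -m pendant '[[0.2,-3,0,4,0],[0.2,-1,0,8,0],[0.2,0,0,10,0],[0.2,0,0,8,0],[0.2,0,0,5,0],[0.2,0,0,2,0],[0.2,0,0,0,0]]'
python3 - <<'E'
from h import *
to(.4571,-.273,.236,1.467)
s=cam("side");crop(s,"s16.png",310,170,100,80,8)
E
```

```text
time: 21.12
tool_pos: [0.4572, -0.2736, 0.2351]
eef_rot: [3.118, 0.001, 1.47]
wrist_force: [-0.1, -0.2, -0.8]
grip_width: 0.402
t 21.12 pos [ 0.4572 -0.2736  0.2351] rpy [3.118e+00 1.000e-03 1.470e+00] F [-0.1  -0.21 -0.75] M [ 0.01  0.03 -0.02] w 0.402 j6 -2.02
tool delta mm [ 0.6 -0.2 -0.9] turn deg 0.18
```

View pics/s16.png

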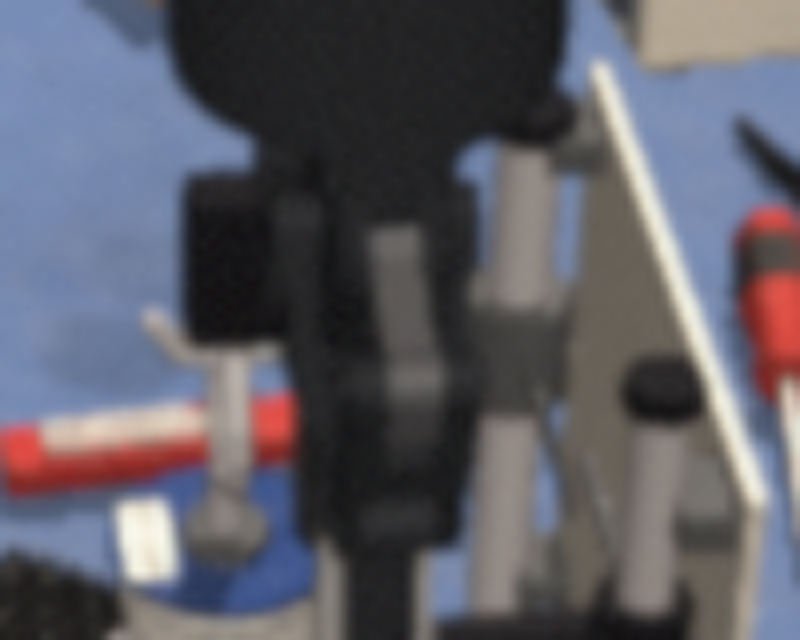

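```bash
python3 -m pendant '[[0.5,0,0,0,0],[0.6,0,0,0,0],[0.7,0,0,0,0],[0.8,0,0,0,0],[0.9,0,0,0,0],[0.9,0,0,0,0]]'
python3 - <<'E'
from h import *
to(.4571,-.273,.236-.0,1.467); fz(6)
s=cam("side");crop(s,"s17.png",310,170,100,80,8)
E
```

```text
time: 21.67
tool_pos: [0.4577, -0.2697, 0.2356]
eef_rot: [3.118, -0.006, 1.469]
wrist_force: [0.5, 1.9, -3.9]
grip_width: 0.149
t 21.67 pos [ 0.4577 -0.2697  0.2356] rpy [ 3.118 -0.006  1.469] F [ 0.49  1.86 -3.89] M [-0.12 -0.01 -0.09] w 0.149 j6 -2.02
tool delta mm [-3.4 -0.2 -0.4] turn deg 0.11
F [ 0.436  0.874 -2.361] sem [0.192 0.126 0.154] pos [ 0.45769 -0.26963  0.23563] sd [1.e-05 1.e-05 1.e-05] ac -0.74
```

View pics/s17.png

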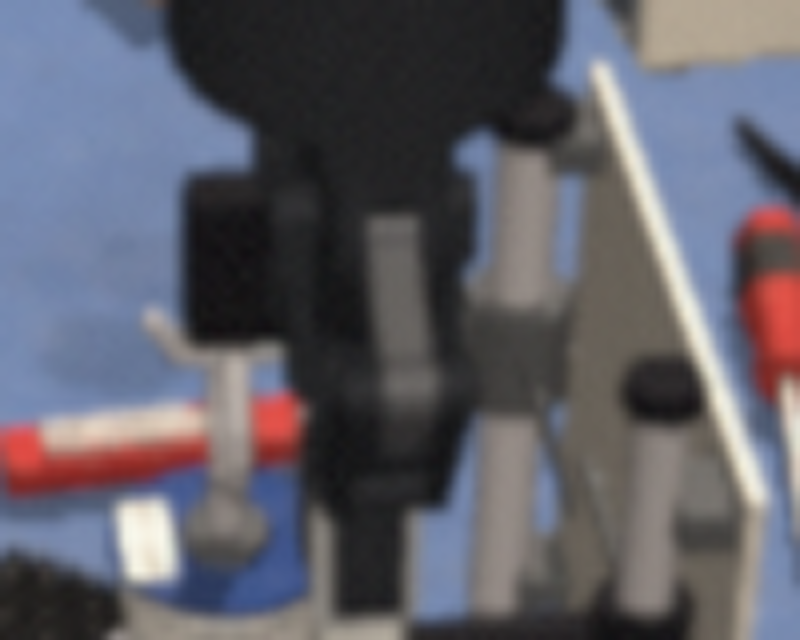

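```bash
python3 -m pendant '[[0.9,0,0,2,0],[0.9,0,0,3,0],[0.9,0,0,3,0],[0.9,0,0,3,0],[0.9,0,0,3,0],[0.9,0,0,3,0],[0.9,0,0,2,0],[0.9,0,0,0,0]]'
python3 - <<'E'
from h import *
s=cam("side");st()
a=cv2.resize(s["f"][205:250,365:395,::-1],None,fx=13,fy=13,interpolation=cv2.INTER_CUBIC)
a=cv2.cvtColor(a,cv2.COLOR_BGR2GRAY).astype(float); cv2.imwrite("pics/sz3.png",np.clip((a-50)*2.2,0,255))
E
```

```text
time: 22.68
tool_pos: [0.4577, -0.2696, 0.2156]
eef_rot: [3.119, -0.006, 1.469]
wrist_force: [-2.5, 1.8, 1.9]
grip_width: 0.147
t 22.73 pos [ 0.4577 -0.2696  0.2157] rpy [ 3.119 -0.006  1.469] F [ 0.58  0.58 -2.61] M [-0.17  0.1  -0.11] w 0.147 j6 -2.02[ WARN:0@1.295] global loadsave.cpp:1063 imwrite_ Unsupported depth image for selected encoder is fallbacked to CV_8U.
```

View pics/sz3.png

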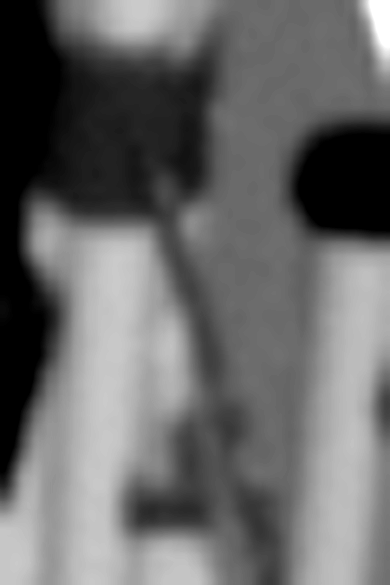

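```bash
python3 -m pendant '[[0.9,0,0,1.5,0],[0.9,0,0,1.5,0],[0.9,0,0,0,0]]'
python3 - <<'E'
from h import *
s=cam("side");st()
g=np.mean([cv2.cvtColor(cam("side")["f"],cv2.COLOR_RGB2GRAY).astype(float) for _ in range(6)],0)
a=cv2.resize(g[205:250,365:395],None,fx=13,fy=13,interpolation=cv2.INTER_CUBIC)
cv2.imwrite("pics/sz4.png",np.clip((a-50)*2.2,0,255).astype(np.uint8))
for r in range(220,248): print(r,np.round(g[r,374:392]).astype(int))
E
```

```text
time: 22.98
tool_pos: [0.4577, -0.2696, 0.2124]
eef_rot: [3.119, -0.006, 1.469]
wrist_force: [-1.2, 0.3, -0.5]
grip_width: 0.143
t 23.03 pos [ 0.4577 -0.2696  0.2124] rpy [ 3.119 -0.006  1.469] F [-0.65  0.18 -0.02] M [-0.15  0.24 -0.06] w 0.147 j6 -2.02
220 [67 65 67 80 78 84 93 97 97 98 98 98 93 72 44 26 25 26]
221 [ 78  76  74  76  84 104 107 102  99  97  98  98  97  85  60  36  25  24]
222 [107 106 100  83  86 110 110 101  98  98  98  99  98  93  75  58  52  48]
223 [131 128 117  91  84 102 104 100  98  99  98  98  99  96  89  86  90  91]
224 [140 136 123  97  83  92  98  99  98  98  98  98  99  98  95 100 112 118]
225 [141 137 126 109  86  84  94  98  98  98  99  99  99  98  96 104 117 127]
226 [140 136 126 115  90  81  90  96  97  98  98  98  98  97  96 105 119 128]
227 [141 135 126 118  98  82  85  94  98  98  98  98  99  97  95 106 120 129]
228 [140 134 124 120 108  88  84  92  97  98  98  99  99  97  96 108 121 130]
229 [139 134 125 126 121  96  83  89  96  98  98  99  99  97  97 108 123 131]
230 [140 134 127 132 130 103  83  85  94  98  99  99  99  98  97 109 124 131]
231 [
[... 620 characters left out ...]
39 [134 123 114 108  90  79  80  78  75  82  92  98  98  98 109 123 131 136]
240 [131 118 112 109  90  78  79  81  76  78  89  97  98  98 110 124 132 135]
241 [124 106 106 106  90  79  80  83  76  74  83  94  98 100 112 125 132 136]
242 [112  93  93  94  86  80  81  84  79  78  81  92  97 101 113 125 132 136]
243 [104  81  77  78  76  74  77  84  86  80  81  91  96 102 114 126 134 136]
244 [103  76  70  70  70  70  75  86  90  81  78  86  93 102 115 127 133 136]
245 [108  86  82  87  88  86  86  92  93  80  75  83  91 104 117 128 134 136]
246 [120 109 112 118 120 116 109 101  96  85  75  79  90 105 119 129 134 135]
247 [127 121 128 134 135 132 122 108  99  90  76  76  88 106 120 130 135 135]
```

View pics/sz4.png

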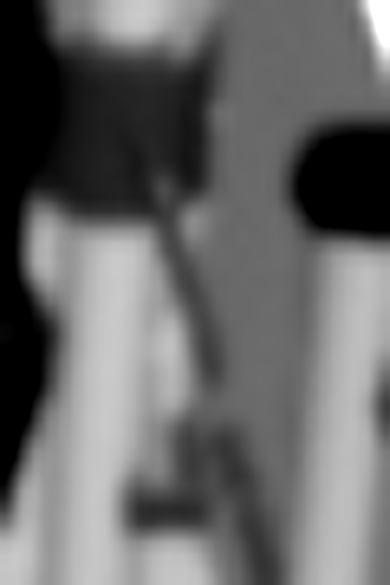

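Run:
```python
from h import *
g=np.mean([cv2.cvtColor(cam("side")["f"],cv2.COLOR_RGB2GRAY).astype(float) for _ in range(4)],0)
np.save("g23.npy",g)
sl=.30; 
def trk(rows,c0,r0):
    out=[]
    for r in rows:
        row=g[r]; L=cv2.GaussianBlur(row.reshape(1,-1),(0,0),1.0)[0]; L=np.gradient(np.gradient(L))
        c=c0+(r-r0)*sl; w=range(int(round(c))-2,int(round(c))+3); i=max(w,key=lambda k:L[k])
        a,b,d=L[i-1],L[i],L[i+1]; out.append((r,i+.5*(a-d)/(a-2*b+d),b))
    return np.array(out)
p=trk(range(224,234),378.2,224);m=trk(range(239,256),382.2,239)
print(np.round(p,2).tolist());print(np.round(m,2).tolist())
fp=np.polyfit(p[:,0],p[:,1],1);print(fp)
for n in (8,12,17):
    fm=np.polyfit(m[:n,0],m[:n,1],1);print(n,fm,[np.polyval(fp,r)-np.polyval(fm,r) for r in (235.5,240)])
# predicted line slope from model
s=cam("side")
yaw=-.104;c,sn=np.cos(yaw),np.sin(yaw);R=np.array([[c,-sn,0],[sn,c,0],[0,0,1]]);o=np.array([.5318,-.1358,0])
for x in (-.001,.003):
  for y in (-.03,-.05,-.074,-.078,-.1,-.13): print(x,y,np.round(proj(s,o+R@np.array([x,y,.198])),2))
```

```text
[[224.0, 377.93, 7.72], [225.0, 378.37, 6.8], [226.0, 378.83, 7.28], [227.0, 379.13, 6.8], [228.0, 379.66, 5.79], [229.0, 380.05, 6.94], [230.0, 380.33, 7.35], [231.0, 380.42, 7.94], [232.0, 380.61, 7.9], [233.0, 380.75, 7.62]]
[[239.0, 381.38, 3.1], [240.0, 309.71, 2.98], [241.0, 383.01, 3.17], [242.0, 383.2, 2.83], [243.0, 384.1, 2.57], [244.0, 384.39, 3.64], [245.0, 384.42, 4.99], [246.0, 384.42, 5.95], [247.0, 384.72, 7.07], [248.0, 384.95, 8.12], [249.0, 385.02, 8.49], [250.0, 385.13, 8.25], [251.0, 385.11, 8.19], [252.0, 384.9, 10.0], [253.0, 384.58, 12.51], [254.0, 384.33, 13.84], [255.0, 384.35, 14.61]]
[  0.3213739  306.17578672]
8 [   4.76020745 -780.02256414] [np.float64(40.85304953284543), np.float64(20.8782985521068)]
12 [   2.59129063 -255.70159694] [np.float64(27.3119941797396), np.float64(17.097368903056633)]
17 [ 1.40195939 33.58025427] [np.float64(18.117649930835512), np.float64(13.255015233025233)]
-0.001 -0.03 [376.59 221.19]
-0.001 -0.05 [378.46 227.43]
-0.001 -0.074 [380.78 235.2 ]
-0.001 -0.078 [381.18 236.53]
-0.001 -0.1 [383.41 243.99]
-0.001 -0.13 [386.6  254.63]
0.003 -0.03 [378.7  221.07]
0.003 -0.05 [380.6  227.31]
0.003 -0.074 [382.97 235.08]
0.003 -0.078 [383.37 236.41]
0.003 -0.1 [385.65 243.86]
0.003 -0.13 [388.89 254.5 ]
```

```bash
python3 -m pendant '[[0.9,0,0,-1.5,0],[0.9,0,0,0,0]]'
python3 - <<'E'
from h import *
st(); fz(6)
E
```

```text
time: 23.75
tool_pos: [0.4577, -0.2696, 0.2142]
eef_rot: [3.119, -0.006, 1.469]
wrist_force: [-1.3, 0.7, 1.1]
grip_width: 0.148
t 23.75 pos [ 0.4577 -0.2696  0.2142] rpy [ 3.119 -0.006  1.469] F [-1.32  0.73  1.1 ] M [-0.16  0.27 -0.14] w 0.148 j6 -2.02
F [-1.256  1.108  0.717] sem [0.2   0.093 0.366] pos [ 0.45769 -0.26964  0.21416] sd [1.e-05 1.e-05 2.e-05] ac 0.7
```

```bash
python3 -m pendant '[[0.65,0,0,0,0],[0.55,0,0,0,0],[0.45,0,0,0,0],[0.35,0,0,0,0],[0.2,0,0,0,0],[0.2,0,0,0,0]]'
python3 - <<'E'
from h import *
st()
s=cam("side");crop(s,"s18.png",310,170,100,80,8)
E
```

```text
time: 24.55
tool_pos: [0.4589, -0.2703, 0.2148]
eef_rot: [3.116, -0.005, 1.469]
wrist_force: [0.2, -0.0, -1.0]
grip_width: 0.402
t 24.55 pos [ 0.4589 -0.2703  0.2148] rpy [ 3.116 -0.005  1.469] F [ 0.23 -0.02 -1.02] M [-0.02  0.02  0.02] w 0.402 j6 -2.02
```

View pics/s18.png

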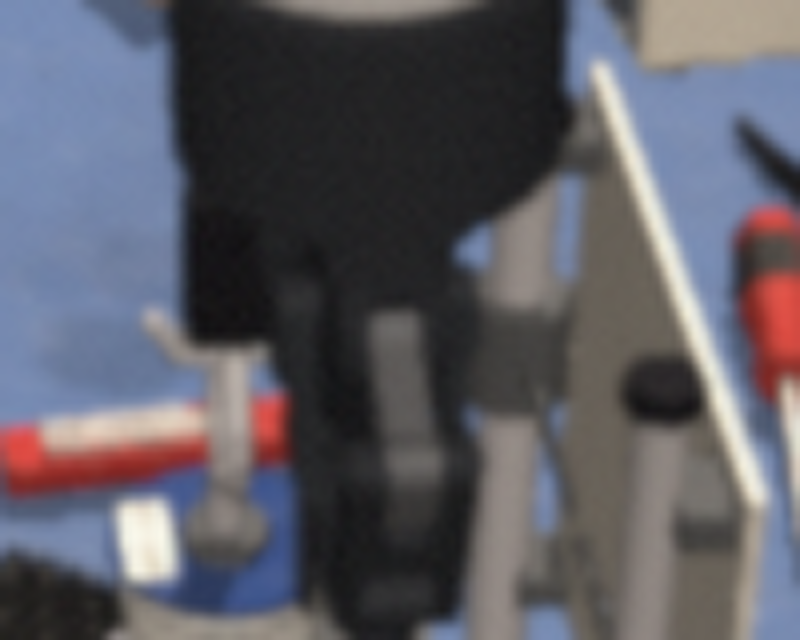

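Raise clear and check the result.

```bash
python3 -m pendant '[[0.2,0,0,-4,0],[0.2,0,0,-8,0],[0.2,0,0,-12,0],[0.2,0,0,-15,0],[0.2,0,0,-20,0],[0.2,0,0,-25,0],[0.2,0,0,-25,0],[0.2,0,0,-20,0],[0.2,0,0,-10,0],[0.2,0,0,0,0]]'
python3 - <<'E'
from h import *
st()
cs=[cam("side") for _ in range(4)]; s=cs[0]
crop(s,"s19.png",270,160,120,120,5)
g=np.mean([cv2.cvtColor(c["f"],cv2.COLOR_RGB2GRAY).astype(float) for c in cs],0)
a=cv2.resize(g[205:255,365:395],None,fx=12,fy=12,interpolation=cv2.INTER_CUBIC)
cv2.imwrite("pics/sz5.png",np.clip((a-50)*2.2,0,255).astype(np.uint8))
k=8;U=lambda f:cv2.resize(f,None,fx=k,fy=k,interpolation=cv2.INTER_CUBIC)
f0=cv2.imread("pics/side0.png");f1=s["f"][:,:,::-1].copy()
for nm,(x,y,w,h) in dict(collar=(366,196,16,22),knob=(346,226,18,32)).items():
    r=cv2.matchTemplate(U(f1[y-4:y+h+18,x-4:x+w+4]),U(f0[y:y+h,x:x+w]),cv2.TM_CCOEFF_NORMED);_,v,_,l=cv2.minMaxLoc(r);print(nm,v,np.array(l)/k-4)
a=np.array((.4571,-.273,.24));print((proj(s,a)-proj(s,a-[0,0,.02]))/20)
E
```

```text
time: 25.43
tool_pos: [0.4543, -0.2702, 0.3646]
eef_rot: [3.116, -0.005, 1.469]
wrist_force: [0.4, -0.6, -0.2]
grip_width: 0.401
t 25.43 pos [ 0.4543 -0.2702  0.3646] rpy [ 3.116 -0.005  1.469] F [ 0.44 -0.62 -0.19] M [0.03 0.01 0.05] w 0.401 j6 -2.02
collar 0.9948168396949768 [-0.375  5.25 ]
knob 0.9089704751968384 [-0.25  10.375]
[ 0.02147383 -0.47658388]
```

View pics/s19.png

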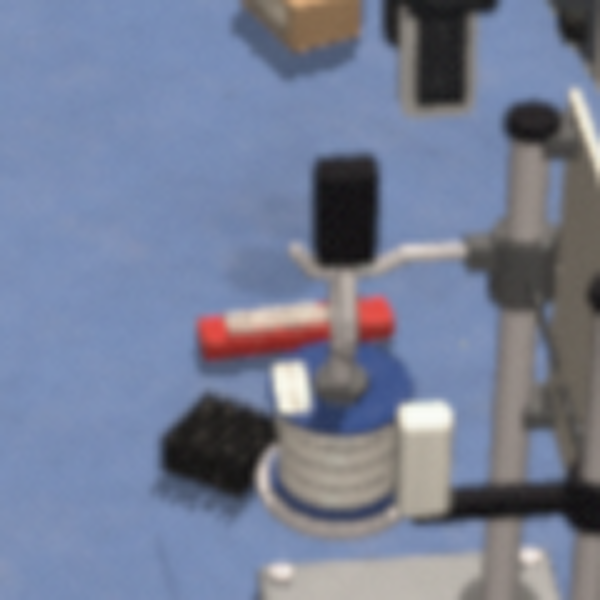

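View pics/sz5.png

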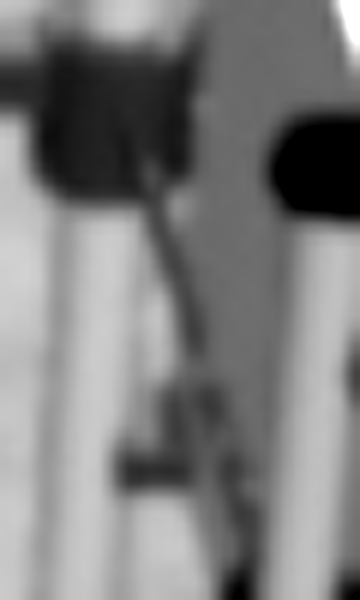

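Run:
```python
from workcell import hand_in
print(hand_in())
```

```text
the job is handed in; nothing more can be done
None
```

I gripped the 66 mm carrier by its black grip, hung it by its eye on the hook and lowered it slowly until the wrist carried almost nothing (Fz −0.1 ± 0.1 N). I let go with no visible jump of the hook, then slid the marker down about 21.8 mm and left the carrier hanging. I handed in at 25.6 s of the 67 s allowed; the hand-in reports no verdict.

**Last checks:**
- **Hook:** it dips about 12 mm and looked the same in every picture after the release. It showed no motion, but its speed was never read directly. The in-hand weight readings (1.44 and 1.84 N) bracket the 1.6 N that this dip implies.
- **Marker:** the knob height puts the index at about 0.198 m. The pointer is at about 0.198 m by its nominal height less the dip, and about 0.200 m by its tip in the image. The two blades look collinear in the side view.
- **Clearance:** the gripper was clear above everything. The heat sink and hex key set looked unmoved in the last side picture. The connector block was outside it and was not checked again, though the arm never went near it.

**What disagreed:** earlier estimates of the marker travel needed ran from 17.5 to 23.5 mm, so I expect the index to be level to about ±2 mm rather than exactly. The marker also seems to have started about 7 mm below its zero position.

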